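Change the blanks in a dental milling holder

TASK

Get the blank holder ready for the next milling run: put every used-up ivory blank from the holder into the red pan, and set every fresh blank on the bench fully down into a pocket of its own outline, collar down. Then lower the clamp plate over the two locating pins until it lies flush on the holder, and swing both yellow latches fully in over it. Do not disturb the articulator, the instrument pot or the control box.

Things in the scene. Friction and masses are not known exactly. Their poses are not given: they have to be found in the camera images.
- holder: Blank holder of a dental mill, fixed on the bench: aluminium plate 184 x 184 mm, 26 mm high, two round and two square pockets corner to corner, 43 mm off centre in x and y. Brass pins (10 mm, tapered tips) at its y = +80 and -80 mm rise 18 mm above its top; yellow latches pivot at its x = +106 and -106 mm. Origin: centre of the underside, z up.
- holder_top (a point): Centre of the holder's top face (26 mm above the bench); axes as the holder's. The clamp plate's origin belongs here.
- pocket_round_a (a point): Centre of the floor of a round pocket of the holder (at holder x +43, y +43 mm, 16 mm above the bench). Pocket 10 mm deep with a 2.5 mm chamfer, 70 mm diameter, so that a blank's collar ends level with the holder's top. Axes as the holder's.
- pocket_round_b (a point): Centre of the floor of a round pocket of the holder (at holder x -43, y -43 mm, 16 mm above the bench). Pocket 10 mm deep with a 2.5 mm chamfer, 70 mm diameter, so that a blank's collar ends level with the holder's top. Axes as the holder's.
- pocket_square_a (a point): Centre of the floor of a square pocket of the holder (at holder x +43, y -43 mm, 16 mm above the bench). Pocket 10 mm deep with a 2.5 mm chamfer, 66 x 66 mm, sides along the holder's x and y, so that a blank's collar ends level with the holder's top. Axes as the holder's.
- pocket_square_b (a point): Centre of the floor of a square pocket of the holder (at holder x -43, y +43 mm, 16 mm above the bench). Pocket 10 mm deep with a 2.5 mm chamfer, 66 x 66 mm, sides along the holder's x and y, so that a blank's collar ends level with the holder's top. Axes as the holder's.
- clamp_plate: Dark anodised clamp plate 184 x 184 x 10 mm, about 0.5 kg: two round (61.5 mm) and two square (57.5 mm) windows that pass the blanks' bodies, not their collars; 14 mm pin holes at y = +80 and -80 mm. Fits either way round (half a turn). Orange lifting bar in the middle: 60 mm along x, 16 mm thick in y, top 38 mm above the underside. Origin: centre of the underside; axes as the holder's when fitted.
- latch_far (a joint): Angle (rad) of the yellow swing latch at the holder's +x edge: 0 = open, the arm pointing 29 degrees outward of the holder's +y direction, clear of the plate; 2.07 = stop, fully shut, the arm pointing straight in over the clamp plate. Turns counter-clockwise seen from above; stiff enough to stay where it is left (about 3 N at the peg moves it).
- latch_far_peg (a point): Top centre of the upright black peg of that latch: 12 mm diameter, 30 mm tall, standing on the arm 34 mm from the pivot; its top is 76.5 mm above the bench and the arm's upper face 46.5 mm. The arm is 14 mm wide, 8 mm thick and passes 2.5 mm above a fitted clamp plate.
- latch_far_pivot (a point): Pivot axis of that latch (vertical), at holder x +106 mm, 38.5 mm above the bench.
- latch_near (a joint): Angle (rad) of the yellow swing latch at the holder's -x edge: 0 = open, the arm pointing 29 degrees outward of the holder's -y direction, clear of the plate; 2.07 = stop, fully shut, the arm pointing straight in over the clamp plate. Turns counter-clockwise seen from above; stiff enough to stay where it is left (about 3 N at the peg moves it).
- latch_near_peg (a point): Top centre of the upright black peg of that latch: 12 mm diameter, 30 mm tall, standing on the arm 34 mm from the pivot; its top is 76.5 mm above the bench and the arm's upper face 46.5 mm. The arm is 14 mm wide, 8 mm thick and passes 2.5 mm above a fitted clamp plate.
- latch_near_pivot (a point): Pivot axis of that latch (vertical), at holder x -106 mm, 38.5 mm above the bench.
- disc_1: Fresh milling blank of pink acrylic, round, collar 66 mm diameter and 10 mm high below, body 52 mm diameter and 12 mm high on top of it (22 mm in all). Origin: centre of the underside, z up. About 0.11 kg. To be gripped by the body, above the collar.
- disc_2: Fresh milling blank of pink acrylic, round, collar 66 mm diameter and 10 mm high below, body 52 mm diameter and 12 mm high on top of it (22 mm in all). Origin: centre of the underside, z up. About 0.11 kg. To be gripped by the body, above the collar.
- block_1: Fresh milling blank of blue wax, square, collar 62 x 62 mm and 10 mm high below, body 48 x 48 mm and 12 mm high on top of it (22 mm in all). Origin: centre of the underside, z up, x and y square to its sides. About 0.11 kg. To be gripped by the body, above the collar.
- block_2: Fresh milling blank of blue wax, square, collar 62 x 62 mm and 10 mm high below, body 48 x 48 mm and 12 mm high on top of it (22 mm in all). Origin: centre of the underside, z up, x and y square to its sides. About 0.11 kg. To be gripped by the body, above the collar.
- used_disc: Used-up milling blank, tooth-coloured (ivory) with dark milled-out holes on top, sitting in a round pocket of the holder: round, collar 66 mm diameter and 10 mm high below, body 52 mm diameter and 12 mm high on top of it (22 mm in all). Origin: centre of the underside, z up. About 0.11 kg. To be gripped by the body, above the collar.
- used_block: Used-up milling blank, tooth-coloured (ivory) with dark milled-out holes on top, sitting in a square pocket of the holder: square, collar 62 x 62 mm and 10 mm high below, body 48 x 48 mm and 12 mm high on top of it (22 mm in all). Origin: centre of the underside, z up, x and y square to its sides. About 0.11 kg. To be gripped by the body, above the collar.
- waste_pan: Red plastic work pan for used blanks, fixed on the bench: open box 168 mm (its x) by 124 mm (its y), 42 mm high, walls and floor 4 mm. Origin: centre of the underside.
- articulator: Bystander: dental articulator with a plaster model, 85 x 75 mm, 100 mm high. Origin: centre of the underside.
- instrument_pot: Bystander: dark square pot of instruments, 75 x 75 x 95 mm, instruments up to 165 mm. Origin: centre of the underside.
- motor_unit: Bystander: grey control box, 100 x 130 x 60 mm. Origin: centre of the underside.
There are look-alikes about, which are no part of the job. What is shaped like the disc_1 but turquoise is not meant.

How it is judged:
By the outcome, as a careful person would: the job done as asked, in the order asked, and still so for the second after the job is handed in, with the robot touching nothing.
Of disc_1, disc_2, block_1, block_2 only 3 to 4 are there at a start; the rules pass over those that are not, and their reading is None.
Of used_disc, used_block only 1 to 2 are there at a start; the rules pass over those that are not, and their reading is None.
At some moment in a run one of disc_1, disc_2, block_1, block_2, clamp_plate may be knocked a few centimetres aside while the robot is not near it.
Once in a run the grip may slacken for a moment while it holds something.
It also fails if it takes over 210 s, if anything falls off the work surface, if the arm or the gripper's body presses on something with over 40 N, if the wrist force passes 120 N, or if a joint passes its speed limit or range.

ROBOT

A 6-joint arm with a two-finger parallel gripper is mounted at the origin on the work surface. World frame = base frame: x ahead of the robot, y to its left, z up, the work surface at z = 0. Lengths are in m, angles in rad, forces in N, time in s.
With the tool pointing down it reaches from about 0.25 to 0.775 m from the base axis. Payload 4 kg.
Tool frame: the origin (TCP) lies on the centre line of the jaws, within the pads' length; the fingertips stand robot.tcp_to_tips ahead of it and the grasp point (between the pads) lies 5 mm behind it (robot.tcp_to_tips is the distance from the TCP to the fingertips, in m); z points along the fingers, y is the line along which they close (so a half turn about z gives the same grasp; the last joint's range is limited). The gripper opens to 94 mm and grips with 3 to 60 N. Pads are 16 mm wide; open, the fingers measure 119 mm over their backs; the gripper's body (75 mm by 177 mm) begins 78 mm behind the grasp point.
Start: joints at [-1.419, 0.087, 1.371, -0, 1.684, -0.103], TCP at [0.139, -0.532, 0.22] pointing down, gripper open.
Joint ranges: [-3.1, 3.1], [-0.76, 2.03], [0.27, 2.55], [-1.08, 4.22], [0.17, 2.65], [-2.57, 2.57]. Speed limits (rad/s): [2.79, 2.79, 3.14, 3.14, 3.14, 3.14].

INTERFACE

Orientations are given as [roll, pitch, yaw] about the fixed x, y, z axes, in that order (R = Rz(yaw) Ry(pitch) Rx(roll)).
In Python, from workcell import robot, vision, ticket gives the robot as it stands.
- The arm moves only by the tool carry_out, never from a script. Its argument "plan" is a list of rows, each a list of 3 entries, a list of its own where there are three numbers: the shift along the tool's x, y, z in units of 40 mm (1.0 is 40 mm), then the turn, a rotation vector about the tool's x, y, z in rad, then the closure in counts, from 0 (fully open) to 255 (shut). A call has 1 to 8 rows; each row is the pose to reach, as a shift and turn from the pose commanded when the call began, along the tool's axes at that moment; what a row does not reach only later rows make up. A row lasts 1/12 s, in which the tool goes at most 41.7 mm and 7.16 degrees, less where a joint would pass 70% of its speed; a pose out of reach is approached as far as the arm can. A call with a gripper value outside its range is refused whole. The fingers move at their own pace and stop on an object; "force" is the grip in N (left out, the last holds). Time passes only in rows, so rows that repeat a pose let the fingers close. It gives the time, the measured TCP pose, the force, the opening and the grip force at its end, in the units of the state.
- robot.read_state(): the state, without advancing time (a new reading comes with each control period).
- vision.read_camera(name): name is "scene" or "top" or "wrist"; returns a dict with "img" (480x640x3 uint8, red, green, blue), "depth" (480x640 float32, m along the optical axis (not along the pixel's ray), 0 where there is no reading), "camera_matrix" (3x3 intrinsics, pixels), "R" (3x3) and "t" (3): a world point X has camera coordinates R X + t. Camera axes: x right, y down, z forward; pixel columns grow to the right and rows downward; lengths in m; the calibration is good to about 2 mm. A picture is of the moment at which its call begins.
- ticket.sign_off(): hands the job in; it is judged then, once.
The state is a dict: "t": time; "joint_pos": joint angles; "dq": joint speeds; "joint_torque": joint torques, N m; "ee_pos": TCP position; "tool_rot": TCP orientation; "contact_force": force on the tool from outside, world axes, zero at the start; "torque": the same for the moment, N m; "opening": finger opening in m; "gripper_force": force on a finger pad.
Only numpy, scipy, OpenCV 4.12 (cv2) and the standard library are available. Lean on these libraries where they do the work, as an engineer would, in place of code of your own. Each camera call takes 0.05 s, during which the arm holds its last target. There are 200 camera calls.

## Working session

There is one attempt and no reset: what is moved stays moved. The work goes in short steps, Python scripts to look and compute and a tool call to move; the robot and the scene stay as the last step left them, time stands still between calls to the robot, and variables do not carry over. Pictures are saved under pics/ and viewed, at most 14 in all, crops included, and the job is handed in when it is done.

Besides the shell and the picture viewer there is one more tool, called after "Emit:" as name(argument=value, ...) on one line, values as JSON. carry_out: Moves the arm, as the interface text tells. Its arguments: {"type":"object","properties":{"plan":{"type":"array"},"force":{"type":"number"}},"required":["plan"]}

```bash
ls; mkdir -p pics; cat > h.py <<'E'
import numpy as np, cv2
from workcell import robot, vision, ticket
def cam(n): return vision.read_camera(n)
def save(c,f,crop=None,s=1):
    im=c["img"][...,::-1]
    if crop: im=im[crop[1]:crop[3],crop[0]:crop[2]]
    cv2.imwrite("pics/"+f,cv2.resize(im,None,fx=s,fy=s,interpolation=cv2.INTER_CUBIC) if s!=1 else im)
def ray(c,uv,z):
    K,R,t=map(np.asarray,(c["camera_matrix"],c["R"],c["t"]))
    uv=np.atleast_2d(np.asarray(uv,float)); d=(np.linalg.inv(K)@np.c_[uv,np.ones(len(uv))].T).T@R
    o=-R.T@t; return o+d*((z-o[2])/d[:,2])[:,None]
def cloud(c):
    K,R,t=map(np.asarray,(c["camera_matrix"],c["R"],c["t"])); v,u=np.mgrid[:480,:640]; z=c["depth"]
    p=np.stack([(u-K[0,2])/K[0,0]*z,(v-K[1,2])/K[1,1]*z,z],-1); return (p-t)@R
def proj(c,X):
    q=np.asarray(X)@np.asarray(c["R"]).T+c["t"]; q=q@np.asarray(c["camera_matrix"]).T; return q[...,:2]/q[...,2:]
E
python3 - <<'E'
from h import *
for n in("scene","top"):
    c=cam(n); save(c,n+"0.png"); print(n,-np.asarray(c["R"]).T@c["t"],c["camera_matrix"][0][0])
s=robot.read_state(); print(s, robot.tcp_to_tips)
E
```

```text
pics
scene [ 1.18548991 -0.27453881  1.17857527] 571.110179570078
top [0.4464717  0.0186853  1.29327233] 473.28335468225123
{'t': 0.1, 'joint_pos': array([-1.41910660e+00,  8.78997911e-02,  1.37206478e+00, -1.86989191e-05,
        1.68361396e+00, -1.03079516e-01]), 'dq': array([-0.00012849, -0.00173575, -0.00472312, -0.00090384,  0.00089063,
       -0.00040001]), 'joint_torque': array([ 1.49525633e-03, -3.41253376e+01, -3.03300977e+01,  7.18662213e-02,
        3.04371491e-02, -1.04741621e-04]), 'ee_pos': array([ 0.13854277, -0.53179051,  0.21843043]), 'tool_rot': array([-3.13961541e+00, -1.85854979e-04,  2.54766972e-01]), 'contact_force': array([ 0.27702538, -0.09807173,  0.70196634]), 'torque': array([-0.01098277, -0.02730347,  0.04247371]), 'gripper_force': 0.0, 'opening': 0.09400116720818776} 0.014
```

View pics/scene0.png

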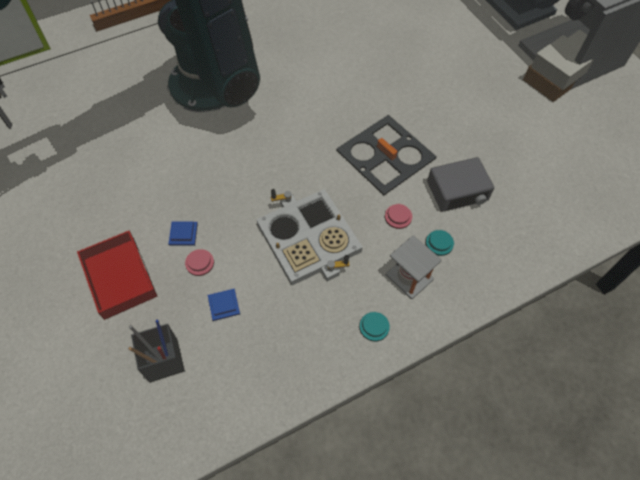

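View pics/top0.png

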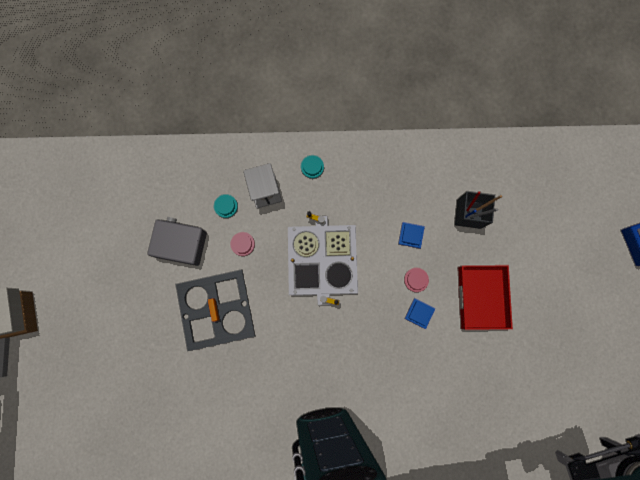

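Scene: the red pan is at top-view (485,297) and the holder at (323,260), with a used disc at (306,243) and a used block at (338,243). The clamp plate is at (215,310).

Candidates for fresh blanks are pink discs (242,243) and (416,279), and blue blocks (411,235) and (420,313). The turquoise discs at (226,206) and (312,167) are look-alikes and excluded.

```bash
cat >> h.py <<'E'
def rect(P):
    r=cv2.minAreaRect((P[:,:2]*1000).astype(np.float32)); return np.round(r[0],1),np.round(r[1],1),round(r[2],1)
def hsv(c): return cv2.cvtColor(c["img"],cv2.COLOR_RGB2HSV)
def comps(m,amin=60):
    m=cv2.morphologyEx(m.astype(np.uint8),cv2.MORPH_OPEN,np.ones((2,2)))
    n,l,st,ce=cv2.connectedComponentsWithStats(m); return [(l==i,ce[i]) for i in range(1,n) if st[i,4]>=amin]
E
cat > m.py <<'E'
from h import *
import sys
c=cam("top"); H=hsv(c); P=cloud(c); h,s,v=H[...,0],H[...,1],H[...,2]
print("bench z",np.median(P[380:400,100:140,2]))
for name,m in (("pink",((h>165)|(h<4))&(s>70)&(s<165)&(v>90)),("blue",(h>100)&(h<125)&(s>120)&(v>60)),("red",((h>174)|(h<5))&(s>180)&(v>60)),("orange",(h>6)&(h<18)&(s>180)&(v>120)),("yellow",(h>19)&(h<32)&(s>150)&(v>120))):
    for mm,ce in comps(m,8 if name=="yellow" else 40):
        Q=P[mm]; ztop=np.percentile(Q[:,2],90); k=mm&(P[...,2]>ztop-.004)
        cnt=np.argwhere(mm)[:,::-1]; print(name,ce.round(0),"ztop %.4f"%ztop,"toprect",rect(P[k]),"cen",(P[k].mean(0)*1000).round(1),"full@10mm",rect(ray(c,cnt,.010)), "n",mm.sum())
k=np.zeros((480,640),bool);k[215:310,275:370]=1
k&=(P[...,2]>.021)&(P[...,2]<.031)&(s<60)&(v>110)
print("holder",rect(P[k]),np.median(P[k][:,2]))
k=np.zeros((480,640),bool);k[265:355,170:262]=1
k&=(P[...,2]>.004)&(P[...,2]<.016)&(v<100)
print("plate",rect(P[k]),np.median(P[k][:,2]))
E
python3 m.py; python3 - <<'E'
from h import *
c=cam("top");save(c,"top_c1.png",(150,150,350,350),3)
E
```

```text
bench z 0.0005822480995600443
pink [243. 245.] ztop 0.0244 toprect (array([629.7, 242.8]), array([49.5, 48.8]), 2.2) cen [630.1 242.7  23. ] full@10mm (array([626.7, 239. ]), array([63.2, 59.7]), 44.5) n 423
pink [417. 281.] ztop 0.0242 toprect (array([ 499.9, -115. ]), array([ 50.9, 283.4]), 11.6) cen [ 522.7 -227.4   34.6] full@10mm (array([ 519.9, -231.8]), array([65. , 62.1]), 88.9) n 464
blue [412. 236.] ztop 0.0240 toprect (array([ 546. , -124.2]), array([ 62.6, 342.6]), 45.2) cen [ 645.1 -220.6   28.1] full@10mm (array([ 642. , -224.3]), array([61.1, 60.7]), 77.5) n 490
blue [636. 234.] ztop 0.0520 toprect (array([ 525.4, -406.4]), array([ 51.2, 863.1]), 13.9) cen [ 629.2 -796.1   70.9] full@10mm (array([ 629.5, -831.8]), array([21.7, 63.8]), 83.7) n 112
blue [421. 314.] ztop 0.0244 toprect (array([ 433.4, -234.6]), array([48.5, 47.6]), 61.5) cen [ 432.4 -234.8   23.1] full@10mm (array([ 429.2, -237.3]), array([61. , 60.2]), 62.0) n 517
red [485. 298.] ztop 0.0103 toprect (array([ 471. , -223.8]), array([164.2, 485.3]), 0.3) cen [ 462.  -405.    30.3] full@10mm (array([ 470. , -416.3]), array([125.2, 167.5]), 89.8) n 2650
orange [213. 310.] ztop 0.0410 toprect (array([436.8, 173.5]), array([305.9,  51.1]), 84.1) cen [451.1 308.9  59.1] full@10mm (array([449.7, 319.7]), array([58.5, 14.7]), 11.4) n 119
yellow [316. 218.] ztop 0.0501 toprect (array([689.1,  37.9]), array([14.9,  8.8]), 61.9) cen [689.8  37.6  49.3] full@10mm (array([697.2,  39.8]), array([13.8, 11.2]), 88.9) n 24
yellow [331. 301.] ztop 0.0731 toprect (array([467.7,  -6.2]), array([2.6, 5. ]), 89.3) cen [468.2  -5.9  75.3] full@10mm (array([468.1,   1.3]), array([19.5, 12.1]), 77.7) n 36
holder (array([580.5,  24.3]), array([238.3, 184.1]), 0.5) 0.025664331551816057
plate (array([470.5, 319.7]), array([225.1, 184.8]), 11.3) 0.010094160923190421
```

View pics/top_c1.png

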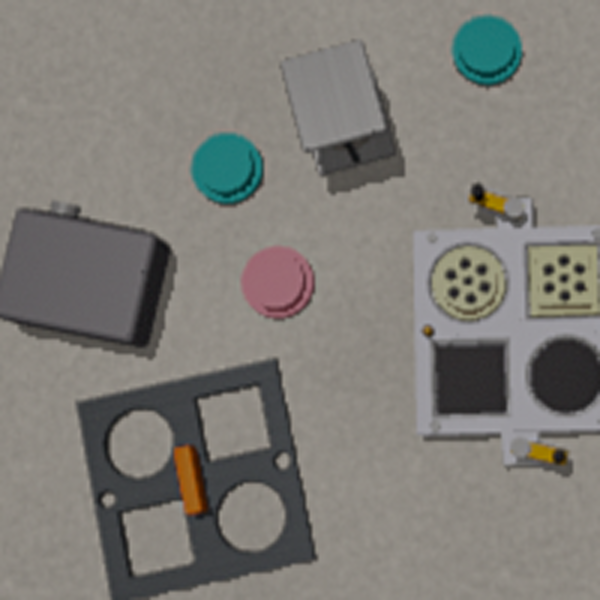

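The crop confirms the pink disc at top (243,244) is distinct from the turquoise ones. Moving to above the holder with the tool squared to world yaw 0.

Emit:
carry_out(plan=[[[0.8,-0.6,-0.25],[0,0,0.12],65],[[1.6,-1.2,-0.5],[0,0,0.24],65],[[2.4,-1.8,-0.75],[0,0,0.255],65],[[3.2,-2.4,-1.0],[0,0,0.255],65],[[4.0,-3.0,-1.25],[0,0,0.255],65],[[4.8,-3.6,-1.5],[0,0,0.255],65],[[5.6,-4.2,-1.75],[0,0,0.255],65],[[6.4,-4.8,-2.0],[0,0,0.255],65]], force=25)

```text
t: 0.87
ee_pos: [0.3386, -0.2801, 0.2999]
tool_rot: [3.141, -0.0, -0.001]
contact_force: [0.4, -1.5, -0.2]
opening: 0.0702
gripper_force: 0.0
```

Emit:
carry_out(plan=[[[0.62,-0.79,0],[0,0,0],65],[[1.24,-1.58,0],[0,0,0],65],[[1.86,-2.37,0],[0,0,0],65],[[2.48,-3.16,0],[0,0,0],65],[[3.1,-3.95,0],[0,0,0],65],[[3.72,-4.74,0],[0,0,0],65],[[4.34,-5.53,0],[0,0,0],65],[[5.0,-6.3,0],[0,0,0],65]])

```text
t: 1.53
ee_pos: [0.5387, -0.0279, 0.2995]
tool_rot: [3.141, -0.0, 0.0]
contact_force: [0.8, 0.2, 0.1]
opening: 0.0702
gripper_force: 0.0
```

```bash
python3 - <<'E'
from h import *
c=cam("wrist"); s=robot.read_state(); print(s["ee_pos"],s["tool_rot"]); save(c,"w1.png"); R=np.asarray(c["R"]); print(-R.T@c["t"],R.round(2),c["camera_matrix"][0][0]); P=cloud(c); print(np.median(P[...,2]))
E
```

```text
[ 0.54228611 -0.02234011  0.29759855] [-3.13601196e+00 -1.08440319e-03  7.46335361e-03]
[ 0.61108433 -0.02786434  0.46498056] [[-0.   -1.   -0.  ]
 [-0.97 -0.    0.25]
 [-0.25  0.   -0.97]] 340.76850553845225
0.005942220148137253
```

View pics/w1.png

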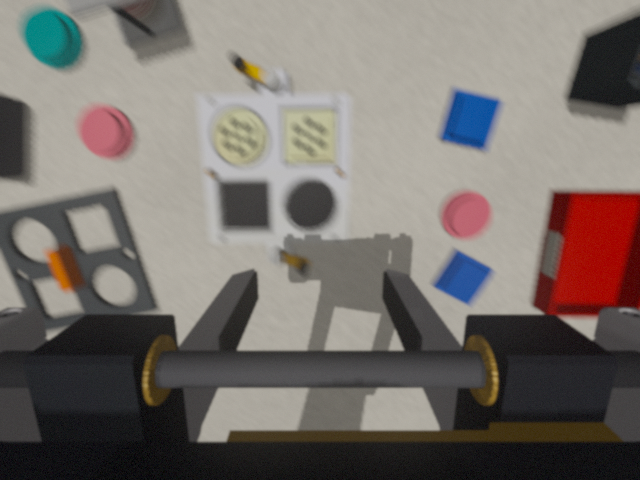

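The wrist view shows the whole working area: holder centre (278,170), used disc (239,137), used block (311,136), blue blocks (471,120) and (463,277), pinks (466,214) and (105,131), and the plate. It is motion-blurred, so I'll measure after settling.

```bash
cat > w.py <<'E'
from h import *
def blobs(c,amin=150):
    H=hsv(c); h,s,v=[H[...,i].astype(int) for i in range(3)]; P=cloud(c); out=[]
    for name,m in (("pink",((h>165)|(h<6))&(s>60)&(s<175)&(v>110)),("blue",(h>100)&(h<125)&(s>120)&(v>60)),("ivory",(h>18)&(h<35)&(s>30)&(s<130)&(v>130)),("teal",(h>80)&(h<98)&(s>120))):
        for mm,ce in comps(m,amin):
            mm=cv2.morphologyEx(mm.astype(np.uint8),cv2.MORPH_CLOSE,np.ones((9,9)))>0
            pts=np.argwhere(mm)[:,::-1]; z=np.median(P[mm][:,2]); zt=.038 if name=="ivory" else .022
            top=mm&(P[...,2]>zt-.005)&(P[...,2]<zt+.008)
            q=ray(c,np.argwhere(top)[:,::-1],zt) if top.sum()>30 else None
            if q is not None: q=q[np.linalg.norm(q-np.median(q,0),axis=1)<.038]
            out.append((name,ce,z,rect(q) if q is not None else None,(q.mean(0)*1000).round(1)[:2] if q is not None else None,rect(ray(c,pts,zt-.012))))
    return out
def holder(c):
    H=hsv(c); P=cloud(c); m=(P[...,2]>.005)&(P[...,2]<.045)
    a=proj(c,np.array([.58,.024,.026])); b=proj(c,np.array([.58,.174,.026])); r=np.hypot(*(a-b))
    v,u=np.mgrid[:480,:640]; m&=(abs(u-a[0])<r)&(abs(v-a[1])<r)&(P[...,2]>.019)
    q=cv2.morphologyEx(m.astype(np.uint8),cv2.MORPH_CLOSE,np.ones((41,41))); q=cv2.morphologyEx(q,cv2.MORPH_OPEN,np.ones((75,75)))
    return rect(ray(c,np.argwhere(q>0)[:,::-1],.026))
if __name__=="__main__":
    c=cam("wrist");c=cam("wrist")
    for o in blobs(c): print(*o)
    print("holder",holder(c)); s=robot.read_state(); print(s["ee_pos"],s["tool_rot"])
    P=cloud(c); K=np.zeros((480,640),bool); m=(c["img"].max(2)<75)&(P[...,2]>.004)&(P[...,2]<.05)
    save(c,"w2.png")
E
python3 w.py
```

```text
pink [112.73852385 134.66291629] 0.021551067451378404 (array([633.8, 240.2]), array([50.9, 51.6]), 0.4) [633.4 240.4] (array([631.5, 240.3]), array([67. , 65.3]), 82.8)
pink [473.12703412 220.70813648] 0.02129364559401024 (array([ 525.7, -228.7]), array([50.9, 53.2]), 0.4) [ 526.  -228.7] (array([ 523.3, -231.8]), array([67.3, 64.8]), 48.6)
blue [478.40329053 125.39446228] 0.021504758908897456 (array([ 648. , -221.1]), array([49.8, 48.6]), 77.4) [ 648.4 -221.2] (array([ 645.6, -223.7]), array([61.8, 61.3]), 77.4)
blue [469.26540012 283.44156592] 0.021319913621633484 (array([ 435.7, -233.5]), array([51.1, 48.3]), 62.0) [ 435.9 -233.7] (array([ 433., -237.]), array([63.1, 59.4]), 61.7)
ivory [248.22227422 141.27281235] 0.03764118676284217 (array([626.2,  67.1]), array([51.4, 52.2]), 10.0) [626.4  67.1] (array([624.4,  64.8]), array([66.7, 66.6]), 88.5)
ivory [318.05395072 141.18819031] 0.037638654591641764 (array([626.7, -18.7]), array([47.1, 47.4]), 0.4) [626.9 -18.7] (array([624.5, -21.5]), array([62.8, 61.9]), 0.4)
teal [60.49126069 40.288955  ] 0.02162678309237742 (array([739.3, 286.2]), array([50.5, 50.9]), 19.6) [739.9 286.6] (array([739.1, 287.3]), array([68.4, 64. ]), 79.6)
holder (array([583.6,  24.2]), array([182.4, 184.1]), 0.4)
[ 0.53875064 -0.02783143  0.29795681] [-3.14127785e+00  2.77409385e-03  4.39960861e-03]
```

Measurements agree with the given sizes and the pocket layout (holder centre 583.6, 24.2 mm, yaw 0.4°). Picking the used disc at (626, 67).

Emit:
carry_out(plan=[[[0.35,-0.38,0.84],[0,0,-0.007],65],[[0.7,-0.76,1.68],[0,0,-0.007],65],[[1.05,-1.14,2.52],[0,0,-0.007],65],[[1.4,-1.52,3.36],[0,0,-0.007],65],[[1.75,-1.9,4.2],[0,0,-0.007],65],[[2.1,-2.28,5.0],[0,0,-0.007],65],[[2.2,-2.42,5.5],[0,0,-0.007],65],[[2.2,-2.42,5.5],[0,0,-0.007],65]])

```text
t: 2.35
ee_pos: [0.6223, 0.0663, 0.0728]
tool_rot: [3.141, 0.012, 0.007]
contact_force: [-0.7, -0.0, -0.7]
opening: 0.0699
gripper_force: 0.0
```

Emit:
carry_out(plan=[[[0,0,0.5],[0,0,0],65],[[0,0,0.9],[0,0,0],65],[[0,0,0.9],[0,0,0],65],[[0,0,0.9],[0,0,0],160],[[0,0,0.9],[0,0,0],160],[[0,0,0.9],[0,0,0],160],[[0,0,0.9],[0,0,0],160],[[0,0,0.9],[0,0,0],160]])

```text
t: 3.02
ee_pos: [0.6273, 0.0663, 0.046]
tool_rot: [3.141, -0.004, 0.007]
contact_force: [-2.1, -1.1, 6.5]
opening: 0.051
gripper_force: 25.0
```

Emit:
carry_out(plan=[[[0,0,-1.0],[0,0,0],160],[[0,0,-2.0],[0,0,0],160],[[-0.23,0.97,-2.0],[0,0,0],160],[[-0.47,1.94,-2.0],[0,0,0],160],[[-0.7,2.91,-2.0],[0,0,0],160],[[-0.93,3.88,-2.0],[0,0,0],160],[[-1.17,4.85,-2.0],[0,0,0],160],[[-1.4,5.83,-2.0],[0,0,0],160]])

```text
t: 3.68
ee_pos: [0.5708, -0.1681, 0.1235]
tool_rot: [-3.141, -0.0, 0.008]
contact_force: [0.4, -0.9, -2.0]
opening: 0.0511
gripper_force: 25.0
```

Emit:
carry_out(plan=[[[-0.24,0.97,0],[0,0,0],160],[[-0.48,1.94,0],[0,0,0],160],[[-0.72,2.91,0],[0,0,0],160],[[-0.95,3.88,0],[0,0,0],160],[[-1.2,4.85,0],[0,0,0],160],[[-1.4,5.75,0],[0,0,0],160],[[-1.45,6.0,0],[0,0,0],160],[[-1.45,6.0,0],[0,0,0],160]])

```text
t: 4.35
ee_pos: [0.5138, -0.41, 0.1227]
tool_rot: [-3.141, 0.001, 0.002]
contact_force: [-0.1, -0.4, -1.1]
opening: 0.0513
gripper_force: 25.0
```

```bash
cat > pan.py <<'E'
from h import *
for n in ("wrist","top"):
    c=cam(n); H=hsv(c); P=cloud(c); h,s,v=H[...,0],H[...,1],H[...,2]
    m=((h>174)|(h<5))&(s>150)&(v>50)
    k=m&(P[...,2]>.034)&(P[...,2]<.05)&(P[...,0]>.36)&(P[...,0]<.6)&(P[...,1]<-.3)
    print(n,rect(ray(c,np.argwhere(k)[:,::-1],.042)),k.sum())
c=cam("wrist"); save(c,"pan.png")
s=robot.read_state(); print(s["ee_pos"],s["opening"],s["gripper_force"])
E
python3 pan.py
```

```text
wrist (array([ 475., -406.]), array([122.1, 168. ]), 89.4) 2584
top (array([ 472.6, -403.7]), array([126.5, 161.9]), 89.6) 176
[ 0.51575063 -0.40552266  0.12327949] 0.0506971934375507 24.99953180551529
```

View pics/pan.png

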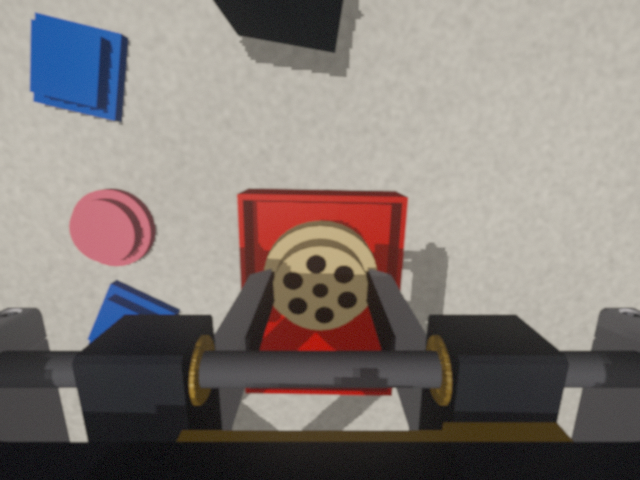

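The disc is held over the pan: pan centre (475,-406) mm, disc at pixel (320,275) inside the rim. Lowering and releasing, then fetching the used block.

Emit:
carry_out(plan=[[[0,0,0.9],[0,0,0],160],[[0,0,1.8],[0,0,0],160],[[0,0,2.2],[0,0,0],160],[[0,0,2.2],[0,0,0],160],[[0,0,2.2],[0,0,0],70],[[0,0,2.2],[0,0,0],70],[[0,0,1.2],[0,0,0],70],[[0,0,0.2],[0,0,0],65]])

```text
t: 5.17
ee_pos: [0.5147, -0.4031, 0.1137]
tool_rot: [-3.136, 0.005, 0.01]
contact_force: [0.7, -1.0, 0.7]
opening: 0.0694
gripper_force: 0.0
```

Emit:
carry_out(plan=[[[0.28,-0.96,0],[0,0,0],65],[[0.56,-1.92,0],[0,0,0],65],[[0.84,-2.88,0],[0,0,0],65],[[1.12,-3.84,0],[0,0,0],65],[[1.4,-4.8,0],[0,0,0],65],[[1.68,-5.76,0],[0,0,0],65],[[1.96,-6.72,0],[0,0,0],65],[[2.24,-7.68,0],[0,0,0],65]])

```text
t: 5.83
ee_pos: [0.603, -0.0948, 0.1165]
tool_rot: [-3.141, -0.001, 0.01]
contact_force: [0.4, -0.1, -0.4]
opening: 0.0702
gripper_force: 0.0
```

Emit:
carry_out(plan=[[[0.3,-0.95,0.2],[0,0,0],65],[[0.55,-1.8,0.6],[0,0,0],65],[[0.61,-1.97,0.9],[0,0,0],65],[[0.61,-1.97,0.9],[0,0,0],65],[[0.61,-1.97,0.9],[0,0,0],65],[[0.61,-1.97,1.4],[0,0,0],65],[[0.61,-1.97,1.8],[0,0,0],65],[[0.61,-1.97,1.8],[0,0,0],65]])

```text
t: 6.5
ee_pos: [0.6244, -0.0217, 0.0411]
tool_rot: [3.142, 0.005, 0.005]
contact_force: [-0.2, 0.6, -0.1]
opening: 0.0703
gripper_force: 0.0
```

Emit:
carry_out(plan=[[[0,0,0],[0,0,0],170],[[0,0,0],[0,0,0],170],[[0,0,0],[0,0,0],170],[[0,0,0],[0,0,0],170],[[0,0,0],[0,0,0],170],[[0,0,0],[0,0,0],170],[[0,0,-1],[0,0,0],170],[[0,0,-2],[0,0,0],170]])

```text
t: 7.17
ee_pos: [0.624, -0.0201, 0.1202]
tool_rot: [-3.14, 0.009, 0.007]
contact_force: [0.9, -0.5, -0.1]
opening: 0.0476
gripper_force: 25.0
```

Emit:
carry_out(plan=[[[-0.45,0.89,0],[0,0,0],170],[[-0.9,1.78,0],[0,0,0],170],[[-1.35,2.67,0],[0,0,0],170],[[-1.8,3.56,0],[0,0,0],170],[[-2.25,4.45,0],[0,0,0],170],[[-2.7,5.34,0],[0,0,0],170],[[-3.15,6.23,0],[0,0,0],170],[[-3.6,7.12,0],[0,0,0],170]])

```text
t: 7.83
ee_pos: [0.4832, -0.3073, 0.1231]
tool_rot: [-3.141, 0.001, 0.007]
contact_force: [-0.0, -0.4, -1.2]
opening: 0.0474
gripper_force: 25.0
```

Emit:
carry_out(plan=[[[-0.45,0.89,0],[0,0,0],170],[[-0.9,1.78,0],[0,0,0],170],[[-1.28,2.52,0],[0,0,0],170],[[-1.28,2.52,0.3],[0,0,0],170],[[-1.28,2.52,1.0],[0,0,0],170],[[-1.28,2.52,1.9],[0,0,0],170],[[-1.28,2.52,2.2],[0,0,0],170],[[-1.28,2.52,2.2],[0,0,0],170]])

```text
t: 8.5
ee_pos: [0.433, -0.4055, 0.0329]
tool_rot: [-3.137, 0.003, 0.007]
contact_force: [0.8, 0.1, -1.3]
opening: 0.0477
gripper_force: 25.0
```

Emit:
carry_out(plan=[[[0,0,0],[0,0,0],75],[[0,0,0],[0,0,0],75],[[0,0,0],[0,0,0],75],[[0,0,-1],[0,0,0],65],[[0,0,-2],[0,0,0],65],[[0.3,-0.8,-2.5],[0,0,0],65],[[0.4,-1.5,-3],[0,0,0],65],[[0.4,-1.5,-3],[0,0,0],65]])

```text
t: 9.17
ee_pos: [0.453, -0.3452, 0.1627]
tool_rot: [3.136, -0.009, 0.011]
contact_force: [0.7, 0.1, 1.2]
opening: 0.0702
gripper_force: 0.0
```

```bash
python3 w.py
```

```text
pink [328.08994709 147.24867725] 0.04219862796969195 None None (array([ 519.1, -350.8]), array([ 40.1, 108.7]), 66.0)
pink [192.78928247 152.23478656] 0.02179335193994053 (array([ 525.1, -231.1]), array([50.9, 52.6]), 0.6) [ 525.5 -230.9] (array([ 523.7, -232.6]), array([64.3, 66.6]), 0.5)
blue [172.41041201  19.66592143] 0.014848221722810893 (array([ 632.6, -221.5]), array([48.2, 21.8]), 80.3) [ 631.1 -223.5] (array([ 632.9, -222.4]), array([63. , 36.8]), 77.6)
blue [205.924591   248.91283231] 0.02175979382278103 (array([ 435.4, -235.9]), array([48.4, 50.2]), 62.0) [ 435.6 -235.8] (array([ 433.6, -238. ]), array([61.3, 61.9]), 62.0)
ivory [378.70525711 161.21660442] 0.025882020683787064 None None (array([ 516.9, -397.8]), array([60.4, 61.3]), 0.6)
ivory [378.73714286 241.9047619 ] 0.025442644714229353 None None (array([ 437. , -404.6]), array([57.8, 57.7]), 1.8)
holder (array([0., 0.]), array([0., 0.]), 0.0)
[ 0.45058373 -0.34716102  0.15764993] [ 3.13805885e+00 -2.82907148e-03  8.71722056e-03]
```

View pics/w2.png

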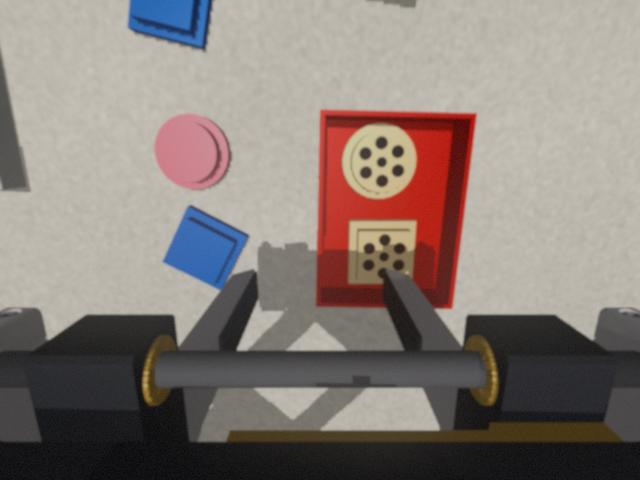

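Both used blanks lie flat in the pan (disc (379,161), block (379,250)). Next is the near blue block at (435.5,-235), yaw −28°.

Emit:
carry_out(plan=[[[-0.07,-0.56,0.48],[0,0,0.1],65],[[-0.14,-1.12,0.96],[0,0,0.2],65],[[-0.22,-1.68,1.44],[0,0,0.3],65],[[-0.29,-2.24,1.92],[0,0,0.4],65],[[-0.36,-2.78,2.4],[0,0,0.496],65],[[-0.36,-2.78,2.4],[0,0,0.496],65],[[-0.36,-2.78,2.9],[0,0,0.496],65],[[-0.36,-2.78,3.22],[0,0,0.496],65]])

```text
t: 9.93
ee_pos: [0.4342, -0.2371, 0.0257]
tool_rot: [3.141, 0.0, -0.487]
contact_force: [0.0, 0.8, -0.4]
opening: 0.0699
gripper_force: 0.0
```

Emit:
carry_out(plan=[[[0,0,0],[0,0,0],65],[[0,0,0],[0,0,0],170],[[0,0,0],[0,0,0],170],[[0,0,0],[0,0,0],170],[[0,0,0],[0,0,0],170],[[0,0,0],[0,0,0],170],[[0,0,-1],[0,0,0],170],[[0,0,-2],[0,0,0],170]])

```text
t: 10.6
ee_pos: [0.4322, -0.2346, 0.1047]
tool_rot: [-3.141, 0.008, -0.489]
contact_force: [1.3, 0.0, -1.5]
opening: 0.0475
gripper_force: 2.5
```

Emit:
carry_out(plan=[[[0,0,0],[0,0,0],170],[[0,0,0],[0,0,0],170],[[0,0,0],[0,0,0],170],[[0,0,0],[0,0,0],170],[[0,0,0],[0,0,0],170],[[0,0,0],[0,0,0],170]])

```text
t: 11.1
ee_pos: [0.4336, -0.2355, 0.105]
tool_rot: [-3.141, 0.003, -0.489]
contact_force: [-0.3, 0.1, 0.2]
opening: 0.048
gripper_force: 25.0
```

```bash
python3 - <<'E'
from h import *
c=cam("wrist"); save(c,"slip.png"); s=robot.read_state(); print(s["ee_pos"],s["tool_rot"],s["opening"],s["gripper_force"])
E
```

```text
[ 0.43381075 -0.23564348  0.10527486] [-3.14130921e+00  2.66398201e-03 -4.89220487e-01] 0.04775029342002174 24.99968647956848
```

View pics/slip.png

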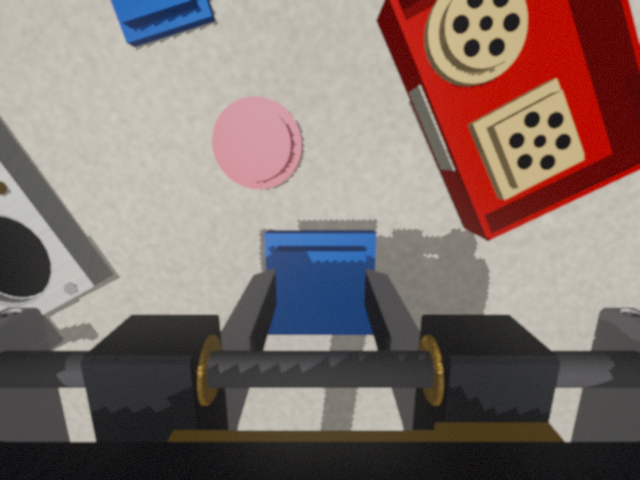

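The block is still in the jaws (pixel (320,285)). I'll check from depth whether it slipped or tilted.

```bash
cat > held.py <<'E'
from h import *
import sys
def held(lo,hi,smin=60):
    c=cam("wrist"); P=cloud(c); H=hsv(c); h,s,v=[H[...,i].astype(int) for i in range(3)]; st=robot.read_state()
    m=((h>=lo)&(h<=hi) if lo<hi else (h>=lo)|(h<=hi))&(s>smin); u=np.zeros_like(m); u[200:345,255:385]=1; m&=u
    m&=(np.abs(P[...,2]-st["ee_pos"][2])<.05)
    Q=P[m]; top=Q[Q[:,2]>np.percentile(Q[:,2],60)-.003]
    A=np.c_[top[:,:2]-top[:,:2].mean(0),np.ones(len(top))]; k=np.linalg.lstsq(A,top[:,2],rcond=None)[0]
    print("ee",st["ee_pos"].round(4),"yaw",st["tool_rot"][2].round(4),"open",st["opening"].round(4)); print("top z-TCP %.4f"%(k[2]-st["ee_pos"][2]),"slope",k[:2].round(3),"low z-TCP %.4f"%(np.percentile(Q[:,2],3)-st["ee_pos"][2]),len(top))
    print("outline@collar",rect(ray(c,np.argwhere(m)[:,::-1],k[2]-.012)))
if __name__=="__main__": held(*map(int,sys.argv[1:]))
E
python3 held.py 100 125
```

```text
Traceback (most recent call last):
  File "held.py", line 11, in <module>
    if __name__=="__main__": held(*map(int,sys.argv[1:]))
                             ~~~~^^^^^^^^^^^^^^^^^^^^^^^^
  File "held.py", line 9, in held
    print("ee",st["ee_pos"].round(4),"yaw",st["tool_rot"][2].round(4),"open",st["opening"].round(4)); print("top z-TCP %.4f"%(k[2]-st["ee_pos"][2]),"slope",k[:2].round(3),"low z-TCP %.4f"%(np.percentile(Q[:,2],3)-st["ee_pos"][2]),len(top))
                                                                             ^^^^^^^^^^^^^^^^^^^
AttributeError: 'float' object has no attribute 'round'
```

```bash
sed -i 's/st\["opening"\].round(4)/round(st["opening"],4)/' held.py; python3 held.py 100 125
```

```text
ee [ 0.4341 -0.2358  0.1059] yaw -0.4892 open 0.0472
top z-TCP -0.0056 slope [-0.04  -0.024] low z-TCP -0.0196 7713
outline@collar (array([ 430.7, -236. ]), array([67., 67.]), 61.5)
```

Only a ~1 mm slip, grip recovered. Carrying to square_b (540,67).

Emit:
carry_out(plan=[[[-0.15,-0.94,-0.12],[0,0,-0.07],170],[[-0.29,-1.88,-0.25],[0,0,-0.14],170],[[-0.44,-2.82,-0.38],[0,0,-0.21],170],[[-0.58,-3.76,-0.5],[0,0,-0.28],170],[[-0.73,-4.7,-0.62],[0,0,-0.35],170],[[-0.88,-5.64,-0.75],[0,0,-0.42],170],[[-1.02,-6.58,-0.88],[0,0,-0.48],170],[[-1.17,-7.52,-1.0],[0,0,-0.496],170]])

```text
t: 11.92
ee_pos: [0.5348, 0.0533, 0.1468]
tool_rot: [3.141, -0.0, 0.009]
contact_force: [0.4, -0.7, -1.0]
opening: 0.0474
gripper_force: 25.0
```

Emit:
carry_out(plan=[[[0.13,-0.36,0],[0,0,0],170],[[0.13,-0.36,0],[0,0,0],170],[[0.13,-0.36,0.5],[0,0,0],170],[[0.13,-0.36,1.0],[0,0,0],170],[[0.13,-0.36,1.4],[0,0,0],170],[[0.13,-0.36,1.4],[0,0,0],170],[[0.13,-0.36,1.4],[0,0,0],170],[[0.13,-0.36,1.4],[0,0,0],170]])

```text
t: 12.58
ee_pos: [0.5401, 0.0651, 0.0916]
tool_rot: [3.141, -0.001, 0.006]
contact_force: [0.3, 0.4, -1.0]
opening: 0.0476
gripper_force: 25.0
```

```bash
python3 held.py 100 125; python3 - <<'E'
from h import *
c=cam("wrist"); save(c,"sqb.png")
P=[[.5403-.033,.0669],[.5403+.033,.0669],[.5403,.0669-.033],[.5403,.0669+.033]]
print(proj(c,np.c_[P,[.026]*4]).round(0).tolist())
c=cam("top"); P=cloud(c); h,s,v=cv2.split(hsv(c)); print(c["t"])
E
```

```text
ee [0.5405 0.0652 0.0921] yaw 0.006 open 0.0477
top z-TCP -0.0054 slope [-0.008 -0.097] low z-TCP -0.0203 7869
outline@collar (array([539.8,  62. ]), array([68.5, 63.9]), 89.6)
[[318.0, 301.0], [318.0, 212.0], [364.0, 258.0], [271.0, 258.0]]
[0.03590323 0.61995153 1.21926638]
```

View pics/sqb.png

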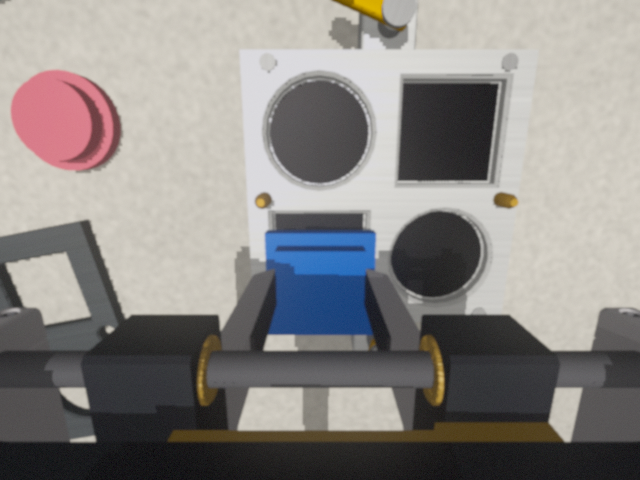

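The picture shows the held block (320,280) aligned in y with pocket square_b (edges at 275–366, row 212). I'll check x via the pins and pockets.

```bash
cat > hold.py <<'E'
from h import *
c=cam("wrist"); s=robot.read_state()
g=c["img"].max(2); dark=(g<75)
P=cloud(c)
for mm,ce in comps(dark&(P[...,2]>.008)&(P[...,2]<.024),800):
    pts=np.argwhere(mm)[:,::-1]
    if pts[:,1].max()>340: continue
    print("dark",ce.round(0),"floor@16",rect(ray(c,pts,.016)),mm.sum())
H=hsv(c); m=(H[...,0]>10)&(H[...,0]<25)&(H[...,1]>110)&(P[...,2]>.03)&(P[...,2]<.055)
for mm,ce in comps(m,15): print("brass",ce.round(0),(P[mm].mean(0)*1000).round(1),(ray(c,[ce],.042)*1000).round(1))
print(s["ee_pos"].round(4),s["tool_rot"].round(4))
E
python3 hold.py
```

```text
dark [448. 132.] floor@16 (array([626. , -20.5]), array([61.7, 61.3]), 0.3) 8622
dark [437. 255.] floor@16 (array([539.3, -21.2]), array([63.7, 64.6]), 63.0) 5719
brass [367.   8.] [689.6  41.2  47.1] [[691.5  40.6  42. ]]
brass [401.  30.] [681.1  20.2  40.2] [[680.6  20.6  42. ]]
brass [507. 201.] [583.5 -54.3  39.3] [[583.8 -52.8  42. ]]
brass [262. 202.] [582.6 102.3  43. ] [[582.5 102.5  42. ]]
brass [373. 345.] [489.3  30.1  55.3] [[481.3  27.7  42. ]]
[0.5405 0.0656 0.0921] [ 3.1415e+00 -2.6000e-03  6.5000e-03]
```

Emit:
carry_out(plan=[[[0,-0.02,0.3],[0,0,0],170],[[0,-0.02,0.6],[0,0,0],170],[[0,-0.02,0.8],[0,0,0],170],[[0,-0.02,0.95],[0,0,0],170],[[0,-0.02,1.05],[0,0,0],170],[[0,-0.02,1.12],[0,0,0],170],[[0,-0.02,1.16],[0,0,0],170],[[0,-0.02,1.16],[0,0,0],170]])

```text
t: 13.45
ee_pos: [0.5402, 0.0667, 0.0479]
tool_rot: [3.141, -0.002, 0.007]
contact_force: [-5.9, -0.1, 15.5]
opening: 0.0476
gripper_force: 25.0
```

Emit:
carry_out(plan=[[[-0.03,0,0],[0,0,0],170],[[-0.05,0,0],[0,0,0],170],[[-0.05,0,0.03],[0,0,0],170],[[-0.05,0,0.03],[0,0,0],170]])

```text
t: 13.78
ee_pos: [0.5401, 0.0667, 0.0479]
tool_rot: [3.141, -0.007, 0.007]
contact_force: [-2.1, -0.3, 16.1]
opening: 0.0477
gripper_force: 25.0
```

Emit:
carry_out(plan=[[[-0.02,0,-0.02],[0,0,0],110],[[-0.02,0,-0.02],[0,0,0],85],[[-0.02,0,-0.02],[0,0,0],80],[[-0.02,0,-0.02],[0,0,0],80],[[-0.02,0,-0.5],[0,0,0],80],[[-0.02,0,-1.2],[0,0,0],80],[[-0.7,0,-2.0],[0,0,0],80],[[-1.2,0,-2.6],[0,0,0],70]])

```text
t: 14.45
ee_pos: [0.4887, 0.0663, 0.1474]
tool_rot: [3.142, 0.002, 0.007]
contact_force: [0.4, -0.6, 1.0]
opening: 0.0672
gripper_force: 0.0
```

Emit:
carry_out(plan=[[[-0.5,0.4,-0.5],[0,0,0],65],[[-0.5,1.2,-0.5],[0,0,0],65],[[-0.5,1.2,-0.5],[0,0,0],65],[[-0.5,1.2,-0.5],[0,0,0],65]])

```text
t: 14.78
ee_pos: [0.4694, 0.0174, 0.1664]
tool_rot: [-3.141, 0.001, 0.004]
contact_force: [0.2, 0.4, -1.0]
opening: 0.0701
gripper_force: 0.0
```

```bash
cat > seat.py <<'E'
from h import *
c=cam("wrist"); P=cloud(c); H=hsv(c); h,s,v=[H[...,i].astype(int) for i in range(3)]; st=robot.read_state(); print(st["ee_pos"].round(4),st["tool_rot"].round(3))
for name,m in (("pink",((h>165)|(h<6))&(s>60)&(s<175)&(v>110)),("blue",(h>100)&(h<125)&(s>120)&(v>60))):
    for mm,ce in comps(m,200):
        Q=P[mm]; top=Q[np.abs(Q[:,2]-np.percentile(Q[:,2],70))<.004]; cen=top.mean(0)
        k=np.linalg.lstsq(np.c_[top[:,:2]-cen[:2],np.ones(len(top))],top[:,2],rcond=None)[0]
        q=ray(c,np.argwhere(mm)[:,::-1],k[2]-.012)
        print(name,ce.round(0),"topz %.4f"%k[2],"slope",k[:2].round(3),rect(top),"collar",rect(q))
save(c,"seat.png")
E
python3 seat.py; python3 w.py | grep -E "holder|blue"
```

```text
[0.4694 0.0182 0.1659] [-3.141e+00  2.000e-03  6.000e-03]
pink [54. 39.] topz 0.0224 slope [0.004 0.006] (array([632.8, 241.9]), array([51.4, 52.1]), 39.2) collar (array([630.8, 242.6]), array([64.1, 69.3]), 0.2)
pink [590. 172.] topz 0.0220 slope [0. 0.] (array([ 525.1, -229.8]), array([51.7, 52.5]), 10.0) collar (array([ 523.9, -232.3]), array([64.8, 70.1]), 0.2)
blue [601.  34.] topz 0.0220 slope [ 0.01 -0.01] (array([ 643. , -221.1]), array([50.2, 39.7]), 78.1) collar (array([ 641.2, -220.6]), array([67. , 55.9]), 78.2)
blue [264. 158.] topz 0.0431 slope [-0.144  0.001] (array([538.7,  67.3]), array([47.7, 48.4]), 0.2) collar (array([536.2,  66. ]), array([60.2, 62.5]), 0.2)
blue [603.44986672  34.56161575] 0.020971233820180585 (array([ 641.9, -218.9]), array([51.2, 40.5]), 79.3) [ 640.5 -216.7] (array([ 640.8, -221.3]), array([68.5, 55.1]), 78.2)
blue [266.07197607 157.41409609] 0.04102357686563398 (array([547.2,  60.8]), array([40.4, 51.5]), 0.3) [559.8  50.7] (array([535.9,  69.3]), array([65.1, 67.3]), 0.3)
holder (array([574.5,  23.8]), array([165.1, 184.1]), 0.4)
```

View pics/seat.png

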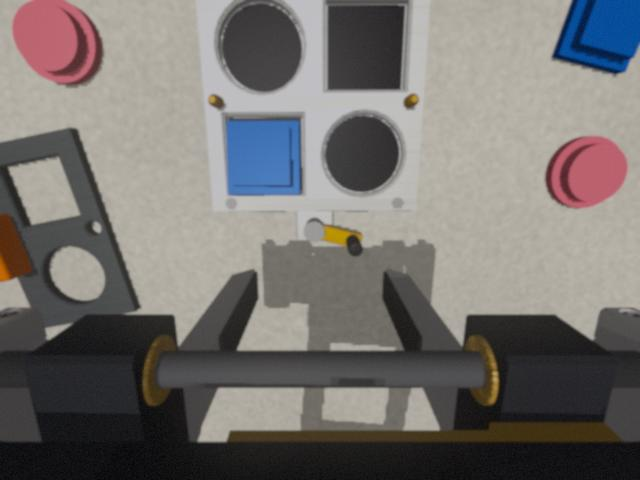

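The block sits tilted in square_b (−x edge high, caught on the rim at pixels (264,158)); the slack had let it pivot. I'll press that edge down with closed fingertips.

Emit:
carry_out(plan=[[[0.47,-0.4,0.3],[0,0,0],255],[[0.94,-0.8,0.6],[0,0,0],255],[[1.4,-1.2,0.9],[0,0,0],255],[[1.4,-1.2,1.6],[0,0,0],255],[[1.4,-1.2,2.3],[0,0,0],255],[[1.4,-1.2,2.5],[0,0,0],255],[[1.4,-1.2,2.5],[0,0,0],255],[[1.4,-1.2,2.6],[0,0,0],255]])

```text
t: 15.6
ee_pos: [0.5262, 0.067, 0.0637]
tool_rot: [-3.142, -0.001, 0.008]
contact_force: [0.5, -0.3, 0.9]
opening: 0.0201
gripper_force: 0.0
```

Emit:
carry_out(plan=[[[0.02,0,0.1],[0,0,0],255],[[0.05,0,0.15],[0,0,0],255],[[0.05,0,0.2],[0,0,0],255],[[0.05,0,0.2],[0,0,0],255]])

```text
t: 15.93
ee_pos: [0.5305, 0.0665, 0.0594]
tool_rot: [-3.141, -0.008, 0.007]
contact_force: [-0.4, 0.4, 7.8]
opening: 0.0002
gripper_force: 3.7
```

Emit:
carry_out(plan=[[[0.02,0,0.05],[0,0,0],255],[[0.04,0,0.1],[0,0,0],255],[[0.04,0,0.1],[0,0,0],255],[[0.04,0,0.1],[0,0,0],255]])

```text
t: 16.27
ee_pos: [0.5309, 0.0665, 0.0588]
tool_rot: [3.141, -0.005, 0.007]
contact_force: [-10.5, -0.1, 25.4]
opening: 0.0003
gripper_force: 11.4
```

Pressing only wedges on the rim. I'll push the collar's −x side toward +x instead.

Emit:
carry_out(plan=[[[0,0,-0.7],[0,0,0],255],[[-0.9,0,-0.7],[0,0,0],255],[[-1.15,0,-0.7],[0,0,0],255],[[-1.15,0,-0.13],[0,0,0],255],[[-1.15,0,-0.13],[0,0,0],255],[[-0.95,0,-0.13],[0,0,0],255],[[-0.85,0,-0.13],[0,0,0],255],[[-0.8,0,-0.13],[0,0,0],255]])

```text
t: 16.93
ee_pos: [0.4992, 0.0663, 0.0572]
tool_rot: [3.142, -0.002, 0.007]
contact_force: [-1.3, -0.5, 0.3]
opening: 0.0008
gripper_force: 0.0
```

Emit:
carry_out(plan=[[[0.04,0,0],[0,0,0],255],[[0.08,0,0],[0,0,0],255],[[0.08,0,0],[0,0,0],255]])

```text
t: 17.18
ee_pos: [0.5011, 0.0663, 0.0565]
tool_rot: [3.141, -0.001, 0.007]
contact_force: [0.3, -0.6, 0.9]
opening: 0.0004
gripper_force: 0.0
```

```bash
python3 seat.py
```

```text
[0.5008 0.0664 0.0564] [ 3.142 -0.     0.007]
pink [29. 51.] topz 0.0223 slope [0.008 0.005] (array([626.9, 227. ]), array([21.4, 45.9]), 76.8) collar (array([625.7, 228.2]), array([38.1, 59.2]), 77.3)
blue [321. 218.] topz 0.0433 slope [-0.158 -0.   ] (array([536.1,  67. ]), array([53.2, 48.1]), 0.2) collar (array([536.3,  66.2]), array([62.5, 62.6]), 0.4)
```

Emit:
carry_out(plan=[[[-0.42,0,0],[0,0,0],255],[[-0.42,0,0.3],[0,0,0],255],[[-0.42,0,0.3],[0,0,0],255],[[-0.2,0,0.3],[0,0,0],255],[[-0.12,0,0.3],[0,0,0],255],[[-0.06,0,0.3],[0,0,0],255],[[0,0,0.3],[0,0,0],255],[[0,0,0.3],[0,0,0],255]])

```text
t: 17.9
ee_pos: [0.5015, 0.0663, 0.0447]
tool_rot: [3.141, -0.001, 0.007]
contact_force: [-0.8, 0.5, -0.3]
opening: 0.0005
gripper_force: 0.0
```

```bash
python3 seat.py
```

```text
[0.501  0.0663 0.0445] [ 3.141 -0.     0.007]
pink [ 8. 38.] topz 0.0222 slope [ 0.011 -0.014] (array([626.2, 222. ]), array([11.2, 37.6]), 74.0) collar (array([629.4, 230.9]), array([10.3, 39.3]), 77.3)
pink [33. 57.] topz 0.0101 slope [0.012 0.012] (array([621.8, 222.1]), array([22.1, 57.5]), 64.2) collar (array([624.4, 231.5]), array([24.1, 61.5]), 65.4)
blue [320. 216.] topz 0.0382 slope [0.001 0.   ] (array([537.4,  66.9]), array([51.9, 48.2]), 0.4) collar (array([538.7,  66.4]), array([61.8, 61.6]), 0.4)
```

Seated flat (top 38.2 mm, zero slope). Next: pink disc_2 at (525,-230).

Emit:
carry_out(plan=[[[-0.1,0,-1],[0,0,0],255],[[-0.1,0,-2],[0,0,0],150],[[0,0.95,-2],[0,0,0],65],[[0.1,1.9,-2],[0,0,0],65],[[0.2,2.85,-2],[0,0,0],65],[[0.3,3.8,-2],[0,0,0],65],[[0.4,4.75,-2],[0,0,0],65],[[0.4,5.7,-2],[0,0,0],65]])

```text
t: 18.62
ee_pos: [0.5182, -0.1633, 0.1245]
tool_rot: [3.141, -0.001, 0.007]
contact_force: [0.3, -0.1, -0.2]
opening: 0.0436
gripper_force: 0.0
```

Emit:
carry_out(plan=[[[0.1,0.9,0.2],[0,0,0],65],[[0.16,1.7,0.6],[0,0,0],65],[[0.16,1.7,1.4],[0,0,0],65],[[0.16,1.7,1.8],[0,0,0],65],[[0.16,1.7,1.8],[0,0,0],65],[[0.16,1.7,2.2],[0,0,0],65],[[0.16,1.7,2.45],[0,0,0],65],[[0.16,1.7,2.45],[0,0,0],65]])

```text
t: 19.28
ee_pos: [0.5238, -0.2285, 0.0248]
tool_rot: [-3.14, 0.003, 0.007]
contact_force: [-0.1, 0.8, -0.3]
opening: 0.07
gripper_force: 0.0
```

Emit:
carry_out(plan=[[[0,0,0],[0,0,0],160],[[0,0,0],[0,0,0],160],[[0,0,0],[0,0,0],160],[[0,0,0],[0,0,0],160],[[0,0,0],[0,0,0],160],[[0,0,0],[0,0,0],160],[[0,0,-0.8],[0,0,0],160],[[0,0,-1.6],[0,0,0],160]])

```text
t: 19.95
ee_pos: [0.5226, -0.2282, 0.0878]
tool_rot: [-3.138, 0.007, 0.007]
contact_force: [0.5, -0.0, -1.1]
opening: 0.0512
gripper_force: 25.0
```

```bash
python3 held.py 165 6; python3 seat.py
```

```text
ee [ 0.5275 -0.2309  0.0976] yaw 0.0068 open 0.051
top z-TCP -0.0142 slope [ 0.011 -0.094] low z-TCP -0.0285 7280
outline@collar (array([ 522.6, -231.5]), array([75.9, 67.2]), 84.1)
[ 0.5282 -0.2313  0.0964] [ 3.136 -0.01   0.007]
pink [321. 282.] topz 0.0921 slope [ 0.004 -0.003] (array([ 526.7, -231.1]), array([52.6, 50.5]), 0.8) collar (array([ 527. , -232.5]), array([67.3, 62.1]), 7.0)
blue [311.  80.] topz 0.0223 slope [ 0.003 -0.   ] (array([ 647.9, -222.4]), array([48.2, 48.4]), 77.4) collar (array([ 647.7, -224.1]), array([61.1, 60.7]), 77.5)
```

Emit:
carry_out(plan=[[[0.07,-0.88,-0.3],[0,0,0],160],[[0.14,-1.76,-0.3],[0,0,0],160],[[0.21,-2.64,-0.3],[0,0,0],160],[[0.28,-3.52,-0.3],[0,0,0],160],[[0.35,-4.4,-0.3],[0,0,0],160],[[0.42,-5.27,-0.3],[0,0,0],160],[[0.42,-5.27,0],[0,0,0],160],[[0.42,-5.27,0.3],[0,0,0],160]])

```text
t: 20.72
ee_pos: [0.5402, -0.017, 0.0774]
tool_rot: [3.141, -0.0, 0.01]
contact_force: [0.2, -0.2, -1.4]
opening: 0.0513
gripper_force: 25.0
```

Emit:
carry_out(plan=[[[0,0,0.2],[0,0,0],160],[[0,0,0.4],[0,0,0],160],[[0,0,0.6],[0,0,0],160],[[0,0,0.7],[0,0,0],160],[[0,0,0.8],[0,0,0],160],[[0,0,0.87],[0,0,0],160],[[0,0,0.87],[0,0,0],160],[[0,0,0.87],[0,0,0],160]])

```text
t: 21.38
ee_pos: [0.5406, -0.0189, 0.0438]
tool_rot: [3.141, -0.001, 0.006]
contact_force: [-0.1, 0.3, -1.1]
opening: 0.0512
gripper_force: 25.0
```

Emit:
carry_out(plan=[[[0,0,0],[0,0,0],80],[[0,0,0],[0,0,0],80],[[0,0,-1],[0,0,0],80],[[0,0,-2],[0,0,0],80],[[0.44,0.85,-2],[0,0,0.06],65],[[0.88,1.7,-2],[0,0,0.12],65],[[1.32,2.55,-2],[0,0,0.18],65],[[1.77,3.4,-2],[0,0,0],65]])

```text
t: 22.05
ee_pos: [0.613, -0.1554, 0.1245]
tool_rot: [3.141, -0.002, -0.048]
contact_force: [0.9, -0.6, 0.6]
opening: 0.0702
gripper_force: 0.0
```

Emit:
carry_out(plan=[[[0.44,0.85,0.1],[0,0,0.11],65],[[0.88,1.7,0.5],[0,0,0.226],65],[[0.88,1.7,1.4],[0,0,0.226],65],[[0.88,1.7,1.8],[0,0,0.226],65],[[0.88,1.7,1.8],[0,0,0.226],65],[[0.88,1.7,2.2],[0,0,0.226],65],[[0.88,1.7,2.4],[0,0,0.226],65],[[0.88,1.7,2.4],[0,0,0.226],65]])

```text
t: 22.72
ee_pos: [0.643, -0.2229, 0.0264]
tool_rot: [-3.141, 0.002, -0.274]
contact_force: [0.1, -0.6, -0.8]
opening: 0.0698
gripper_force: 0.0
```

Emit:
carry_out(plan=[[[0,0,0],[0,0,0],170],[[0,0,0],[0,0,0],170],[[0,0,0],[0,0,0],170],[[0,0,0],[0,0,0],170],[[0,0,0],[0,0,0],170],[[0,0,0],[0,0,0],170],[[0,0,-0.8],[0,0,0],170],[[0,0,-1.6],[0,0,0],170]])

```text
t: 23.38
ee_pos: [0.6415, -0.2228, 0.0883]
tool_rot: [-3.141, 0.008, -0.274]
contact_force: [0.6, -0.5, -0.9]
opening: 0.0477
gripper_force: 24.8
```

```bash
python3 seat.py;python3 seat.py
```

```text
[ 0.6463 -0.2249  0.0993] [ 3.14  -0.009 -0.274]
pink [ 83. 429.] topz 0.0381 slope [-0.038 -0.003] (array([560. ,  -8.9]), array([18.7, 16.5]), 76.4) collar (array([557.2,   2.6]), array([21.7, 31.2]), 74.4)
blue [611. 127.] topz 0.1134 slope [0.208 0.604] (array([ 688., -358.]), array([3.5, 6.9]), 53.2) collar (array([ 688.2, -363. ]), array([28. ,  7.8]), 69.4)
blue [320. 274.] topz 0.0813 slope [-0.013  0.004] (array([ 643.7, -223.2]), array([49.4, 49.4]), 76.5) collar (array([ 643.8, -223.5]), array([61.4, 62.8]), 76.3)
[ 0.6472 -0.2254  0.0986] [ 3.139 -0.012 -0.274]
pink [ 87. 430.] topz 0.0382 slope [-0.023 -0.03 ] (array([559.1,  -5.8]), array([12. , 15.9]), 75.7) collar (array([556.3,   4.8]), array([14.9, 30.8]), 74.2)
blue [597. 142.] topz 0.1248 slope [0.077 0.301] (array([ 687.3, -357.1]), array([3.5, 7.2]), 42.4) collar (array([ 688.4, -359.5]), array([43.2,  8.4]), 65.4)
blue [321. 274.] topz 0.0924 slope [ 0.002 -0.003] (array([ 648.9, -225.6]), array([49.3, 48.9]), 76.9) collar (array([ 649.1, -225.8]), array([61.5, 62.3]), 76.5)
```

Emit:
carry_out(plan=[[[-0.32,-0.8,-0.2],[0,0,-0.05],170],[[-0.64,-1.6,-0.2],[0,0,-0.1],170],[[-0.96,-2.4,-0.2],[0,0,-0.15],170],[[-1.28,-3.2,-0.2],[0,0,-0.2],170],[[-1.6,-4.0,-0.2],[0,0,-0.26],170],[[-1.9,-4.8,-0.2],[0,0,-0.26],170],[[-1.9,-4.8,-0.2],[0,0,-0.26],170],[[-1.9,-4.8,-0.2],[0,0,-0.26],170]])

```text
t: 24.15
ee_pos: [0.622, -0.0165, 0.0985]
tool_rot: [3.141, 0.001, -0.011]
contact_force: [0.4, -0.0, -0.8]
opening: 0.0476
gripper_force: 24.8
```

```bash
python3 seat.py; python3 seat.py;  python3 hold.py
```

```text
[ 0.6222 -0.0179  0.0986] [ 3.141e+00  1.000e-03 -1.300e-02]
pink [ 16. 243.] topz 0.0100 slope [0.005 0.03 ] (array([628.1, 220.4]), array([22.5, 60.8]), 76.3) collar (array([624.4, 230.5]), array([23.8, 65.5]), 76.2)
pink [  3. 250.] topz 0.0213 slope [-0.033 -0.277] (array([625.5, 219.8]), array([ 5.8, 28.6]), 72.5) collar (array([622.9, 230. ]), array([ 5.3, 28.4]), 76.2)
pink [356. 338.] topz 0.0260 slope [-0.011  0.018] (array([554.8, -43.1]), array([26.1,  8.9]), 37.7) collar (array([547.4, -44.9]), array([28.7,  9.9]), 37.4)
pink [294. 340.] topz 0.0267 slope [-0.083 -0.221] (array([555.2,   4.9]), array([ 8.8, 26.2]), 51.8) collar (array([546.7,   5.9]), array([11.1, 27. ]), 55.9)
pink [326. 344.] topz 0.0381 slope [0.02  0.005] (array([558.3, -20.4]), array([43.6, 14.3]), 88.1) collar (array([550.8, -20.2]), array([45.6, 14. ]), 89.4)
blue [320. 274.] topz 0.0915 slope [-0.008 -0.   ] (array([624.5, -15.6]), array([49. , 52.3]), 2.2) collar (array([624.8, -16.7]), array([63.5, 61.2]), 1.2)
[ 0.6224 -0.0188  0.0987] [ 3.141e+00  1.000e-03 -1.400e-02]
pink [ 15. 245.] topz 0.
[... 416 characters left out ...]
,   6.1]), array([11.1, 26.6]), 55.8)
pink [324. 344.] topz 0.0381 slope [0.024 0.005] (array([558.7, -20.1]), array([43.4, 13.9]), 89.0) collar (array([551.1, -20. ]), array([45.6, 14. ]), 89.2)
blue [320. 274.] topz 0.0916 slope [-0.007 -0.001] (array([624.8, -18.3]), array([49. , 49.9]), 2.1) collar (array([625.1, -18.2]), array([63.5, 61.3]), 1.1)
dark [322. 215.] floor@16 (array([650.2, -20.1]), array([11.3, 60.1]), 1.2) 1193
dark [208. 249.] floor@16 (array([624.5,  66.2]), array([65.4, 62.6]), 39.2) 5449
brass [218. 151.] [696.5  43.1  47.5] [[696.5  44.7  42. ]]
brass [158. 311.] [594.4  89.8  55.6] [[587.6  97.2  42. ]]
[ 0.6225 -0.0193  0.0988] [ 3.1409e+00  8.0000e-04 -1.5200e-02]
```

View pics/seat.png

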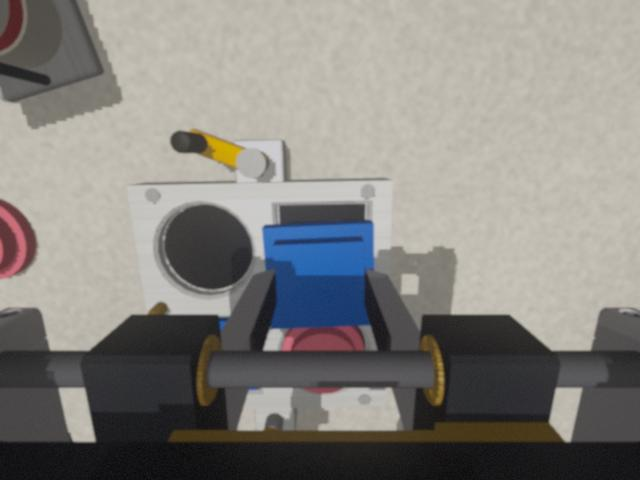

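Block_1 is held over square_a (pixel (320,275)), about 2 mm short in x and ~1° off. Correcting and lowering.

Emit:
carry_out(plan=[[[0.04,0,0.4],[0,0,0.015],170],[[0.04,0,0.7],[0,0,0.015],170],[[0.04,0,0.9],[0,0,0.015],170],[[0.04,0,1.05],[0,0,0.015],170],[[0.04,0,1.2],[0,0,0.015],170],[[0.04,0,1.3],[0,0,0.015],170],[[0.04,0,1.35],[0,0,0.015],170],[[0.04,0,1.35],[0,0,0.015],170]])

```text
t: 24.97
ee_pos: [0.6243, -0.0184, 0.0455]
tool_rot: [3.141, -0.0, -0.029]
contact_force: [0.9, -0.8, -0.4]
opening: 0.0477
gripper_force: 24.8
```

Emit:
carry_out(plan=[[[0,0,0],[0,0,0],85],[[0,0,0],[0,0,0],80],[[0,0,-1],[0,0,0],80],[[0,0,-2],[0,0,0],80],[[0,-0.95,-2],[0,0,-0.036],65],[[0,-1.9,-2],[0,0,-0.036],65],[[0,-2.85,-2],[0,0,-0.036],65],[[0,-3.8,-2],[0,0,-0.036],65]])

```text
t: 25.63
ee_pos: [0.6291, 0.135, 0.1268]
tool_rot: [-3.141, -0.002, 0.006]
contact_force: [0.5, -0.1, -0.4]
opening: 0.07
gripper_force: 0.0
```

Emit:
carry_out(plan=[[[0.05,-0.3,0],[0,0,0],65],[[0.05,-0.3,0],[0,0,0],65],[[0.05,-0.3,0],[0,0,0],65]])

```text
t: 25.88
ee_pos: [0.6307, 0.1456, 0.1257]
tool_rot: [3.14, -0.001, 0.008]
contact_force: [0.6, -0.6, -0.3]
opening: 0.07
gripper_force: 0.0
```

```bash
python3 seat.py
```

```text
[0.6308 0.1446 0.1256] [ 3.14  -0.     0.006]
pink [209. 236.] topz 0.0222 slope [-0.002  0.003] (array([633.4, 242.5]), array([51.2, 52. ]), 44.4) collar (array([632.4, 240.2]), array([65.2, 66.9]), 15.7)
blue [524. 251.] topz 0.0379 slope [-0.003 -0.006] (array([627.2, -17.7]), array([48.6, 50.1]), 1.1) collar (array([626.3, -19.7]), array([62.5, 64.3]), 0.5)
blue [387. 335.] topz 0.0379 slope [-0.016 -0.033] (array([554. ,  84.5]), array([20.5, 15.2]), 3.9) collar (array([552.8,  84.4]), array([35.5, 25.8]), 0.4)
```

Block_1 seated (37.9 mm). Picking disc_1 at (633.4, 242).

Emit:
carry_out(plan=[[[0.03,-0.8,0.3],[0,0,0],65],[[0.06,-1.6,0.8],[0,0,0],65],[[0.08,-2.42,1.3],[0,0,0],65],[[0.08,-2.42,1.8],[0,0,0],65],[[0.08,-2.42,1.8],[0,0,0],65],[[0.08,-2.42,2.2],[0,0,0],65],[[0.08,-2.42,2.46],[0,0,0],65],[[0.08,-2.42,2.46],[0,0,0],65]])

```text
t: 26.6
ee_pos: [0.6322, 0.2398, 0.0249]
tool_rot: [3.14, 0.004, 0.004]
contact_force: [-0.9, -0.9, -1.0]
opening: 0.0701
gripper_force: 0.0
```

Emit:
carry_out(plan=[[[0,0,0],[0,0,0],160],[[0,0,0],[0,0,0],160],[[0,0,0],[0,0,0],160],[[0,0,0],[0,0,0],160],[[0,0,0],[0,0,0],160],[[0,0,0],[0,0,0],160],[[0,0,-0.8],[0,0,0],160],[[0,0,-1.6],[0,0,0],160]])

```text
t: 27.27
ee_pos: [0.6306, 0.2421, 0.088]
tool_rot: [3.14, 0.008, 0.007]
contact_force: [0.8, -0.0, -0.6]
opening: 0.051
gripper_force: 25.0
```

Emit:
carry_out(plan=[[[-0.05,0.9,-0.3],[0,0,0],160],[[-0.1,1.8,-0.3],[0,0,0],160],[[-0.15,2.7,-0.3],[0,0,0],160],[[-0.18,3.6,-0.3],[0,0,0],160],[[-0.2,4.36,-0.3],[0,0,0],160],[[-0.2,4.36,-0.3],[0,0,0],160],[[-0.2,4.36,-0.3],[0,0,0],160],[[-0.2,4.36,-0.3],[0,0,0],160]])

```text
t: 27.93
ee_pos: [0.6261, 0.0687, 0.1028]
tool_rot: [-3.141, 0.001, 0.007]
contact_force: [-0.4, -0.4, -0.6]
opening: 0.0512
gripper_force: 25.0
```

```bash
python3 seat.py|grep -v blue; python3 seat.py | grep pink
```

```text
[0.6262 0.0692 0.1028] [-3.141e+00  1.000e-03  8.000e-03]
pink [321. 282.] topz 0.0963 slope [-0.007  0.002] (array([625.2,  69.1]), array([51.7, 52. ]), 62.2) collar (array([625.,  68.]), array([66.4, 62.2]), 0.4)
pink [321. 282.] topz 0.0963 slope [-0.006  0.   ] (array([625.5,  67.9]), array([52.2, 54.5]), 10.5) collar (array([625. ,  68.5]), array([66.4, 62.2]), 0.5)
```

Emit:
carry_out(plan=[[[0.02,0.02,0.4],[0,0,0],160],[[0.02,0.02,0.75],[0,0,0],160],[[0.02,0.02,1.0],[0,0,0],160],[[0.02,0.02,1.2],[0,0,0],160],[[0.02,0.02,1.35],[0,0,0],160],[[0.02,0.02,1.43],[0,0,0],160],[[0.02,0.02,1.46],[0,0,0],160],[[0.02,0.02,1.46],[0,0,0],160]])

```text
t: 28.7
ee_pos: [0.6274, 0.0674, 0.045]
tool_rot: [3.142, -0.001, 0.007]
contact_force: [0.8, -0.5, -1.2]
opening: 0.0511
gripper_force: 25.0
```

Emit:
carry_out(plan=[[[0,0,0],[0,0,0],90],[[0,0,0],[0,0,0],80],[[0,0,0],[0,0,0],80],[[0,0,-1],[0,0,0],80],[[0,0,-2],[0,0,0],80],[[-0.8,0,-2.5],[0,0,0],80],[[-1.6,-0.2,-3.0],[0,0,0],65],[[-2.4,-0.4,-3.5],[0,0,0],65]])

```text
t: 29.37
ee_pos: [0.5304, 0.0823, 0.1864]
tool_rot: [-3.142, -0.002, 0.006]
contact_force: [-0.5, 0.3, 0.2]
opening: 0.0695
gripper_force: 0.0
```

Emit:
carry_out(plan=[[[-0.8,-0.6,-0.2],[0,0,0],65],[[-1.5,-1.2,-0.4],[0,0,0],65],[[-2.2,-1.8,-0.5],[0,0,0],65],[[-2.5,-2.4,-0.5],[0,0,0],65],[[-2.5,-2.4,-0.5],[0,0,0],65],[[-2.5,-2.4,-0.5],[0,0,0],65],[[-2.5,-2.4,-0.5],[0,0,0],65]])

```text
t: 29.95
ee_pos: [0.4308, 0.1775, 0.2048]
tool_rot: [3.141, -0.001, 0.007]
contact_force: [-0.4, -0.5, -0.6]
opening: 0.0701
gripper_force: 0.0
```

```bash
python3 seat.py; cat > plate.py <<'E'
from h import *
c=cam("wrist"); P=cloud(c); H=hsv(c); h,s,v=[H[...,i].astype(int) for i in range(3)]
m=(h>5)&(h<16)&(s>170)&(v>110)
for mm,ce in comps(m,100):
    z=np.median(P[mm][:,2]); k=mm&(P[...,2]>.032)&(P[...,2]<.045); print("bar",ce.round(0),"%.4f"%z,rect(ray(c,np.argwhere(k)[:,::-1],.038)), (P[k].mean(0)*1000).round(1))
k=(c["img"].max(2)<95)&(P[...,2]>.005)&(P[...,2]<.016)
for mm,ce in comps(k,2000): print("plate",ce.round(0),rect(ray(c,np.argwhere(mm)[:,::-1],.010)),mm.sum())
print(robot.read_state()["ee_pos"].round(4))
E
python3 plate.py
```

```text
[0.431  0.1771 0.2046] [ 3.141 -0.     0.006]
pink [445.  23.] topz 0.0382 slope [ 0.008 -0.001] (array([615.6,  67.9]), array([30.5, 52.6]), 0.2) collar (array([613.1,  66.6]), array([43.2, 67.5]), 0.4)
pink [528. 114.] topz 0.0381 slope [ 0. -0.] (array([539.9, -18.2]), array([51.3, 52.3]), 17.7) collar (array([539. , -19.7]), array([65.7, 68.1]), 0.4)
blue [540.  26.] topz 0.0380 slope [ 0.012 -0.008] (array([617.3, -17.8]), array([29.1, 49.6]), 1.0) collar (array([614.5, -19.2]), array([41.6, 63.5]), 0.4)
blue [438. 114.] topz 0.0381 slope [ 0.004 -0.003] (array([539.4,  67.2]), array([47.9, 48.9]), 0.4) collar (array([538.5,  66.1]), array([62.1, 62.8]), 0.4)
bar [187. 201.] 0.0353 (array([456.1, 308.1]), array([57. ,  4.7]), 10.8) [457.  308.8  35.3]
plate [168. 217.] (array([453.2, 313.7]), array([180.7, 184. ]), 10.8) 9446
[0.431  0.177  0.2044]
```

View pics/seat.png

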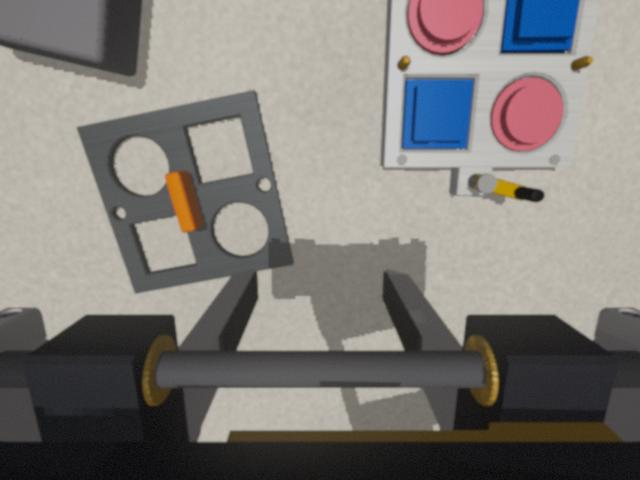

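All four blanks are seated at 38 mm. The plate sits at about (455,314), yaw 10.8°, with its round windows matching the holder's diagonal. Its bar is at pixel (183,201). Hovering over the bar.

Emit:
carry_out(plan=[[[0.15,-0.8,0.3],[0,0,-0.06],140],[[0.3,-1.6,0.6],[0,0,-0.12],140],[[0.45,-2.4,0.9],[0,0,-0.181],140],[[0.62,-3.2,1.2],[0,0,-0.181],140],[[0.62,-3.4,1.5],[0,0,-0.181],140],[[0.62,-3.4,1.5],[0,0,-0.181],140],[[0.62,-3.4,1.5],[0,0,-0.181],140],[[0.62,-3.4,1.5],[0,0,-0.181],140]], force=50)

```text
t: 30.72
ee_pos: [0.4548, 0.3126, 0.145]
tool_rot: [3.141, -0.0, 0.186]
contact_force: [0.6, -0.4, 0.3]
opening: 0.0421
gripper_force: 0.0
```

```bash
python3 plate.py; python3 - <<'E'
from h import *
c=cam("wrist"); s=robot.read_state(); P=cloud(c); H=hsv(c); h,ss,v=[H[...,i].astype(int) for i in range(3)]
m=(h>5)&(h<16)&(ss>150)&(v>60)&(P[...,2]>.012)
print((P[m].mean(0)*1000).round(1), rect(P[m&(P[...,2]>.034)]), m.sum()); save(c,"bar.png"); print(s["tool_rot"].round(3))
E
```

```text
bar [321. 215.] 0.0357 (array([474.7, 314.3]), array([29.1, 12.4]), 41.3) [479.5 318.   36.2]
bar [317. 266.] 0.0380 (array([436.2, 311.6]), array([19.4, 13.5]), 10.2) [434.5 311.7  37.9]
plate [361. 251.] (array([455.3, 302. ]), array([181.4, 157.1]), 11.9) 9568
[0.455  0.3127 0.1456]
[449.9 315.2  37.4] (array([475.6, 320.2]), array([101.2,  15.2]), 10.8) 584
[-3.141e+00 -2.000e-03  1.860e-01]
```

View pics/bar.png

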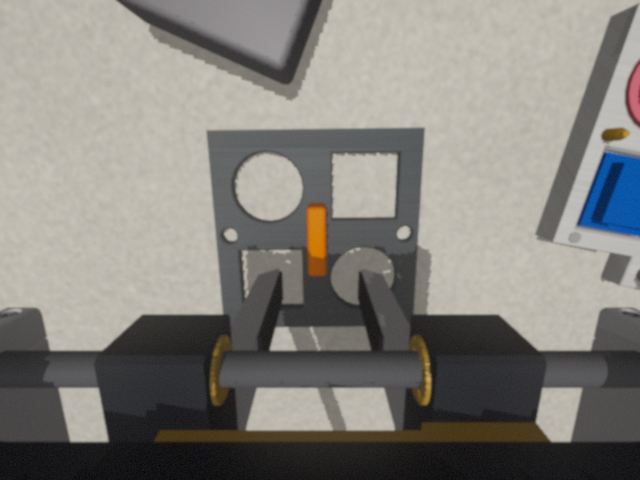

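The bar is between the jaws at (317,235), and the pin holes are at (231,235) and (403,232).

```bash
python3 - <<'E'
from h import *
c=cam("wrist"); s=robot.read_state()
print("holes",(ray(c,[[231,235],[403,232]],.010)*1000).round(1),"bar ends",(ray(c,[[317,205],[317,265],[317,276]],.038)*1000).round(1),"tcp",(proj(c,s["ee_pos"])).round(1),s["ee_pos"].round(4))
g=hsv(c); im=c["img"].astype(int); print(im[200:282:4,317].tolist())
E
```

```text
holes [[440.1 392.5  10. ]
 [471.7 239.4  10. ]] bar ends [[485.7 321.1  38. ]
 [435.6 311.9  38. ]
 [425.9 310.1  38. ]] tcp [319.7 295.5] [0.455 0.313 0.146]
[[96, 97, 97], [119, 69, 43], [187, 102, 20], [205, 130, 27], [206, 131, 28], [205, 128, 21], [206, 127, 21], [206, 129, 23], [205, 127, 17], [206, 126, 8], [205, 124, 9], [204, 122, 0], [205, 124, 0], [204, 121, 0], [193, 112, 0], [144, 78, 27], [142, 75, 16], [145, 78, 26], [143, 76, 20], [89, 61, 47], [56, 54, 56]]
```

Emit:
carry_out(plan=[[[0.03,-0.07,0.9],[0,0,-0.005],140],[[0.03,-0.07,1.8],[0,0,-0.005],140],[[0.03,-0.07,2.3],[0,0,-0.005],140],[[0.03,-0.07,2.6],[0,0,-0.005],140],[[0.03,-0.07,2.85],[0,0,-0.005],140],[[0.03,-0.07,2.93],[0,0,-0.005],140],[[0.03,-0.07,2.93],[0,0,-0.005],140],[[0.03,-0.07,2.93],[0,0,-0.005],140]])

```text
t: 31.53
ee_pos: [0.456, 0.3175, 0.029]
tool_rot: [-3.141, -0.003, 0.193]
contact_force: [0.0, 0.2, -0.1]
opening: 0.0424
gripper_force: 0.0
```

Emit:
carry_out(plan=[[[0,0,0],[0,0,0],240],[[0,0,0],[0,0,0],240],[[0,0,0],[0,0,0],240],[[0,0,0],[0,0,0],240],[[0,0,0],[0,0,0],240],[[0,0,0],[0,0,0],240],[[0,0,0],[0,0,0],240],[[0,0,0],[0,0,0],240]], force=55)

```text
t: 32.2
ee_pos: [0.4554, 0.3164, 0.0281]
tool_rot: [3.14, -0.001, 0.193]
contact_force: [0.5, -4.2, 4.9]
opening: 0.0155
gripper_force: 55.0
```

Emit:
carry_out(plan=[[[0,0,-0.2],[0,0,0],240],[[0,0,-0.6],[0,0,0],240],[[0,0,-1.1],[0,0,0],240],[[0,0,-1.6],[0,0,0],240],[[0,0,-2.1],[0,0,0],240],[[0,0,-2.5],[0,0,0],240],[[0,0,-2.7],[0,0,0],240],[[0,0,-2.7],[0,0,0],240]])

```text
t: 32.87
ee_pos: [0.4551, 0.3179, 0.1364]
tool_rot: [-3.14, -0.002, 0.193]
contact_force: [-0.5, -0.8, -6.7]
opening: 0.0155
gripper_force: 55.0
```

Emit:
carry_out(plan=[[[0.1,0.45,0],[0,0,0.02],240],[[0.21,0.95,0],[0,0,0.04],240],[[0.34,1.5,0],[0,0,0.07],240],[[0.46,2.05,0],[0,0,0.1],240],[[0.58,2.6,0],[0,0,0.13],240],[[0.7,3.15,0],[0,0,0.16],240],[[0.82,3.65,0],[0,0,0.186],240],[[0.9,4.0,0],[0,0,0.186],240]])

```text
t: 33.53
ee_pos: [0.5201, 0.1651, 0.1325]
tool_rot: [3.14, 0.005, 0.005]
contact_force: [-0.4, 0.5, -5.7]
opening: 0.0157
gripper_force: 55.0
```

```bash
python3 - <<'E'
from h import *
s=robot.read_state(); print(s["ee_pos"].round(4),s["tool_rot"].round(4),s["opening"],s["gripper_force"],s["torque"].round(2),s["contact_force"].round(2))
E
```

```text
[0.5201 0.1651 0.1325] [3.1405 0.0045 0.0046] 0.015723838813276565 54.994972944259644 [ 0.06  0.04 -0.06] [-0.36  0.45 -5.7 ]
```

Emit:
carry_out(plan=[[[0.25,0.55,0],[0,0,0],240],[[0.5,1.15,0],[0,0,0],240],[[0.75,1.75,0],[0,0,0],240],[[1.0,2.35,0],[0,0,0],240],[[1.25,2.9,0],[0,0,0],240],[[1.45,3.35,0],[0,0,0],240],[[1.53,3.56,0],[0,0,0],240],[[1.53,3.56,0],[0,0,0],240]])

```text
t: 34.2
ee_pos: [0.5825, 0.0233, 0.133]
tool_rot: [-3.142, 0.004, 0.004]
contact_force: [-0.0, -0.5, -6.7]
opening: 0.0159
gripper_force: 55.0
```

Emit:
carry_out(plan=[[[0,0,0.3],[0,0,0],240],[[0,0,0.6],[0,0,0],240],[[0,0,0.85],[0,0,0],240],[[0,0,0.85],[0,0,0],240],[[0,0,0.85],[0,0,0],240],[[0,0,0.85],[0,0,0],240]])

```text
t: 34.7
ee_pos: [0.583, 0.0256, 0.1014]
tool_rot: [-3.142, 0.0, 0.008]
contact_force: [0.1, 0.1, -6.4]
opening: 0.0157
gripper_force: 55.0
```

```bash
cat > fit.py <<'E'
from h import *
c=cam("wrist"); P=cloud(c); s=robot.read_state(); print(s["ee_pos"].round(4),s["tool_rot"].round(4),s["opening"],s["contact_force"].round(1))
z0=s["ee_pos"][2]-.0275+.010
k=(c["img"].max(2)<100)&(np.abs(P[...,2]-z0)<.007); k[330:]=0
q=cv2.morphologyEx(k.astype(np.uint8),cv2.MORPH_OPEN,np.ones((3,3)))>0
Q=P[q]; A=np.c_[Q[:,:2]-[.5836,.0242],np.ones(len(Q))]; w=np.linalg.lstsq(A,Q[:,2],rcond=None)[0]; print("plate top plane",w.round(4),q.sum())
print("plate",rect(ray(c,np.argwhere(q)[:,::-1],w[2])))
save(c,"fit.png")
E
python3 fit.py
```

```text
[0.5834 0.0254 0.102 ] [ 3.1415e+00 -1.1000e-03  7.5000e-03] 0.015855333176871687 [ 0.6  0.2 -6.1]
plate top plane [-0.0239  0.001   0.0831] 11309
plate (array([605.1,  24.2]), array([102.8, 179.5]), 0.2)
```

View pics/fit.png

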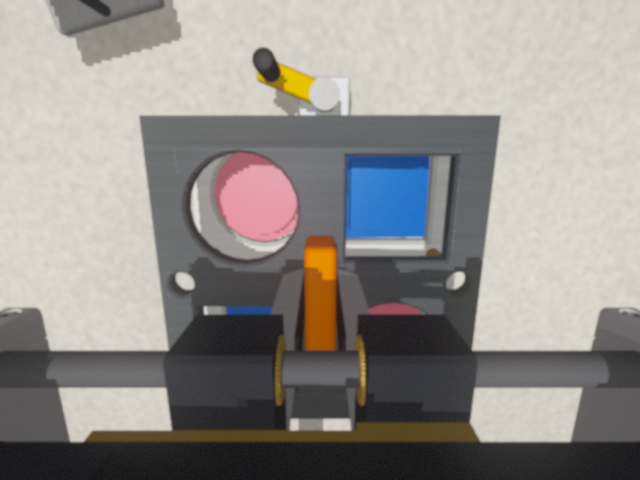

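The plate is over the holder: far edge at row 117, pin holes at (185,281) and (456,281), bar at (320,290). Casting rays for its exact position.

```bash
python3 - <<'E'
from h import *
c=cam("wrist"); P=cloud(c)
print("holes",(ray(c,[[185,281],[456,281]],.083)*1000).round(1).tolist(),"edge",(ray(c,[[141,117],[499,117]],.081)*1000).round(1).tolist())
print([ (P[v,u]*1000).round(1).tolist() for v,u in ((122,200),(122,450),(270,260),(320,190),(260,170),(260,470))])
E
```

```text
holes [[583.5, 103.4, 83.0], [584.6, -52.9, 83.0]] edge [[673.0, 118.8, 81.0], [674.3, -66.5, 81.0]]
[[670.6, 87.7, 83.3], [671.5, -40.5, 83.5], [590.7, 59.8, 83.5], [559.4, 102.1, 84.3], [596.7, 109.9, 84.8], [597.9, -58.7, 84.7]]
```

Emit:
carry_out(plan=[[[0,0.02,0.3],[0,0,0],240],[[0,0.02,0.6],[0,0,0],240],[[0,0.02,0.75],[0,0,0],240],[[0,0.02,0.85],[0,0,0],240],[[0,0.02,0.95],[0,0,0],240],[[0,0.02,1.02],[0,0,0],240],[[0,0.02,1.08],[0,0,0],240],[[0,0.02,1.08],[0,0,0],240]])

```text
t: 35.47
ee_pos: [0.5828, 0.0241, 0.0577]
tool_rot: [3.142, 0.001, 0.007]
contact_force: [0.6, 0.2, -5.7]
opening: 0.0153
gripper_force: 55.0
```

Emit:
carry_out(plan=[[[0,0,0.05],[0,0,0],240],[[0,0,0.1],[0,0,0],240],[[0,0,0.13],[0,0,0],240],[[0,0,0.13],[0,0,0],240],[[0,0,0.13],[0,0,0],240]])

```text
t: 35.88
ee_pos: [0.5835, 0.0241, 0.054]
tool_rot: [3.141, -0.001, 0.007]
contact_force: [-0.7, -1.1, -1.1]
opening: 0.0156
gripper_force: 55.0
```

Emit:
carry_out(plan=[[[0,0,0.02],[0,0,0],200],[[0,0,0.02],[0,0,0],150],[[0,0,0.02],[0,0,0],150],[[0,0,-0.6],[0,0,0],150],[[0,0,-1.5],[0,0,0],150],[[-0.3,0,-2.4],[0,0,0],200],[[-0.9,0,-3.1],[0,0,0],255],[[-1.6,0,-3.7],[0,0,0],255]])

```text
t: 36.55
ee_pos: [0.52, 0.0235, 0.2042]
tool_rot: [3.141, -0.005, 0.007]
contact_force: [0.7, 0.4, 0.1]
opening: 0.0225
gripper_force: 0.0
```

Emit:
carry_out(plan=[[[-0.7,0,-0.4],[0,0,0],255],[[-1.3,0,-0.5],[0,0,0],255],[[-1.3,0,-0.5],[0,0,0],255],[[-1.3,0,-0.5],[0,0,0],255],[[-1.3,0,-0.5],[0,0,0],255]])

```text
t: 36.97
ee_pos: [0.4676, 0.0233, 0.2211]
tool_rot: [3.141, -0.001, 0.007]
contact_force: [-0.1, -0.7, 0.4]
opening: 0.0001
gripper_force: 0.0
```

```bash
cat > fin.py <<'E'
from h import *
c=cam("wrist"); P=cloud(c); s=robot.read_state(); print(s["ee_pos"].round(4),s["tool_rot"].round(4))
X=np.array([.5836,.0242]); d=P[...,:2]-X; dark=(c["img"].max(2)<105)
k=dark&(np.abs(d)<.088).all(-1)&(P[...,2]>.03)&(P[...,2]<.046); Q=P[k]
w=np.linalg.lstsq(np.c_[Q[:,:2]-X,np.ones(len(Q))],Q[:,2],rcond=None)[0]; print("plate plane",w.round(4),k.sum())
m=(np.abs(d)<.11).all(-1)&dark&(P[...,2]>.03)&(P[...,2]<.042); print("plate rect",rect(ray(c,np.argwhere(m)[:,::-1],.036)))
H=hsv(c); y=(H[...,0]>19)&(H[...,0]<32)&(H[...,1]>140)&(H[...,2]>90)
for mm,ce in comps(y,25): print("yellow",ce.round(0),(P[mm].mean(0)*1000).round(1),rect(P[mm]))
blk=(c["img"].max(2)<60)&(P[...,2]>.06)&(P[...,2]<.09)&(np.abs(d)<.16).all(-1)
for mm,ce in comps(blk,10): print("peg",ce.round(0),(P[mm].mean(0)*1000).round(1),"top",(P[mm&(P[...,2]>.072)].mean(0)*1000).round(1))
save(c,"fin.png")
E
python3 fin.py
```

```text
[0.4676 0.0233 0.2205] [3.1416e+00 4.0000e-04 6.7000e-03]
plate plane [0.0001 0.0006 0.0361] 19860
plate rect (array([582.5,  24.4]), array([181.5, 182. ]), 0.4)
yellow [406. 107.] [582.9 -57.1  42.3] (array([583. , -57.7]), array([6. , 9.1]), 2.7)
yellow [237. 107.] [581.7 102.3  43.1] (array([582.1, 102.6]), array([5.5, 5.3]), 41.6)
yellow [342. 222.] [472.4   0.8  50. ] (array([492.5,  11.3]), array([93.6, 28.5]), 31.8)
yellow [327. 370.] [496.5  22.  325.3] (array([496.4,  22. ]), array([ 0.7, 10.9]), 88.4)
yellow [315. 385.] [480.5  24.7 309.6] (array([384.8,  25.9]), array([  0.7, 310. ]), 89.4)
peg [356. 229.] [470.4 -10.1  74.3] top [470.1 -10.2  76.3]
```

View pics/fin.png

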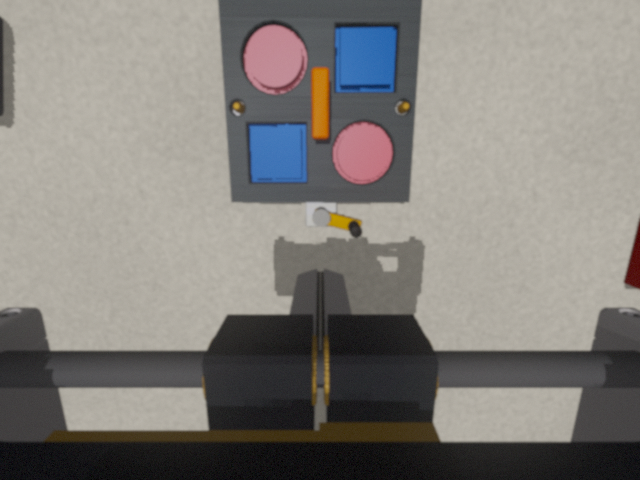

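The plate is flush (top plane 36.1 mm, level) over both pins at (237,107) and (405,107). The near peg is at (355,229), i.e. (470,-10) mm, 34 mm from the pivot as it should be. Gripping the peg.

Emit:
carry_out(plan=[[[0.06,0.4,0.5],[0,0,0],174],[[0.06,0.84,1.0],[0,0,0],174],[[0.06,0.84,1.8],[0,0,0],174],[[0.06,0.84,2.4],[0,0,0],174],[[0.06,0.84,2.6],[0,0,0],174],[[0.06,0.84,3.1],[0,0,0],174],[[0.06,0.84,3.6],[0,0,0],174],[[0.06,0.84,3.72],[0,0,0],174]], force=20)

```text
t: 37.68
ee_pos: [0.4682, -0.01, 0.069]
tool_rot: [-3.141, 0.006, 0.007]
contact_force: [-0.7, 0.0, -0.5]
opening: 0.0295
gripper_force: 0.0
```

Emit:
carry_out(plan=[[[0,0,0],[0,0,0],174],[[0,0,0],[0,0,0],240],[[0,0,0],[0,0,0],240],[[0,0,0],[0,0,0],240],[[0,0,0],[0,0,0],240]])

```text
t: 38.1
ee_pos: [0.4709, -0.0104, 0.0738]
tool_rot: [3.141, -0.003, 0.007]
contact_force: [0.2, 0.8, 1.4]
opening: 0.0115
gripper_force: 20.0
```

Emit:
carry_out(plan=[[[0.19,0,0],[0,0,0],240],[[0.38,-0.02,0],[0,0,0],240],[[0.56,-0.09,0],[0,0,0],240],[[0.73,-0.2,0],[0,0,0],240],[[0.86,-0.33,0],[0,0,0],240],[[0.96,-0.5,0],[0,0,0],240],[[1.01,-0.68,0],[0,0,0],240],[[1.03,-0.86,0],[0,0,0],240]])

```text
t: 38.77
ee_pos: [0.5208, 0.0182, 0.0748]
tool_rot: [3.129, -0.024, 0.006]
contact_force: [23.4, -12.3, -12.0]
opening: 0.0071
gripper_force: 22.2
```

Emit:
carry_out(plan=[[[0,-0.05,0],[0,0,0],240],[[0,-0.12,0],[0,0,0],240],[[0,-0.12,0],[0,0,0],240],[[0,-0.12,0],[0,0,0],240]])

```text
t: 39.1
ee_pos: [0.522, 0.0236, 0.075]
tool_rot: [3.13, -0.027, 0.006]
contact_force: [23.3, -12.8, -12.8]
opening: 0.0057
gripper_force: 20.0
```

Emit:
carry_out(plan=[[[0,0,0],[0,0,0],200],[[0,0,0],[0,0,0],180],[[0,0,-1],[0,0,0],180],[[0,0,-2],[0,0,0],180],[[-0.8,0,-2.5],[0,0,0],180],[[-1.5,0,-3],[0,0,0],180],[[-1.5,0,-3],[0,0,0],180],[[-1.5,0,-3],[0,0,0],180]])

```text
t: 39.77
ee_pos: [0.4514, 0.0288, 0.1947]
tool_rot: [3.141, -0.006, 0.007]
contact_force: [0.0, -0.5, -0.3]
opening: 0.0275
gripper_force: 0.0
```

```bash
cat > peg.py <<'E'
from h import *
c=cam("wrist"); P=cloud(c); s=robot.read_state(); print(s["ee_pos"].round(4),s["opening"])
X=np.array([.5836,.0242]); d=P[...,:2]-X
k=(P[...,2]>.0715)&(P[...,2]<.081)&(np.abs(d)<.16).all(-1)
for mm,ce in comps(k,15): print("hi",ce.round(0),(P[mm].mean(0)*1000).round(1),rect(P[mm]),mm.sum(),c["img"][mm].mean(0).round(0))
H=hsv(c); y=(H[...,0]>19)&(H[...,0]<32)&(H[...,1]>140)&(H[...,2]>90)&(P[...,2]<.06)
for mm,ce in comps(y,20): print("yellow",ce.round(0),(P[mm].mean(0)*1000).round(1),rect(ray(c,np.argwhere(mm)[:,::-1],.0465)))
k=(c["img"].max(2)<105)&(np.abs(d)<.088).all(-1)&(P[...,2]>.03)&(P[...,2]<.046); Q=P[k]
w=np.linalg.lstsq(np.c_[Q[:,:2]-X,np.ones(len(Q))],Q[:,2],rcond=None)[0]; print("plate plane",w.round(4),k.sum())
E
python3 peg.py
```

```text
[0.4511 0.0288 0.1929] 0.027470562897411798
hi [328. 170.] [510.3  22.4  72.4] (array([509.7,  21.5]), array([13.1, 12.4]), 0.5) 166 [70. 61. 53.]
yellow [236.  84.] [581.9 102.4  43.1] (array([581.2, 101.4]), array([5.1, 5.7]), 87.1)
yellow [419.  84.] [581.4 -54.9  46.5] (array([581.7, -54.4]), array([6.7, 8.7]), 17.9)
yellow [328. 162.] [516.2  22.2  52.3] (array([515.6,  22.2]), array([ 3.5, 12.6]), 0.4)
yellow [328. 187.] [494.6  22.1  46.8] (array([495. ,  21.9]), array([19.9, 12.8]), 0.4)
plate plane [-0.0007  0.0007  0.0361] 17569
```

The near latch looks shut (peg (510,22)). I'll confirm by pushing it against its stop with closed fingers.

Emit:
carry_out(plan=[[[0.4,0.3,0],[0,0,0],255],[[0.9,0.6,0.4],[0,0,0],255],[[1.5,0.9,1.0],[0,0,0],255],[[1.5,0.9,1.8],[0,0,0],255],[[1.5,0.9,2.6],[0,0,0],255],[[1.5,0.9,3.0],[0,0,0],255],[[1.5,0.9,3.0],[0,0,0],255],[[1.5,0.75,3.0],[0,0,0],255]])

```text
t: 40.48
ee_pos: [0.5099, -0.0012, 0.0698]
tool_rot: [-3.142, 0.005, 0.006]
contact_force: [0.6, -0.3, 0.9]
opening: 0.0008
gripper_force: 0.0
```

Emit:
carry_out(plan=[[[0,-0.08,0],[0,0,0],255],[[0,-0.16,0],[0,0,0],255],[[0,-0.22,0],[0,0,0],255],[[0,-0.22,0],[0,0,0],255]])

```text
t: 40.82
ee_pos: [0.512, 0.005, 0.0737]
tool_rot: [3.133, -0.003, 0.007]
contact_force: [1.5, -9.5, -3.0]
opening: 0.0002
gripper_force: 4.4
```

Emit:
carry_out(plan=[[[0,-0.06,0],[0,0,0],255],[[0,-0.06,0],[0,0,0],255],[[0,-0.06,0],[0,0,0],255]])

```text
t: 41.07
ee_pos: [0.512, 0.0052, 0.0738]
tool_rot: [3.13, -0.003, 0.006]
contact_force: [0.1, -13.5, -3.8]
opening: 0.0002
gripper_force: 6.7
```

At the stop: 13.5 N with no movement. Now the far latch.

Emit:
carry_out(plan=[[[0,0.4,0],[0,0,0],255],[[0,0.4,-0.9],[0,0,0],255],[[0,0.2,-1.8],[0,0,0],255],[[0.5,0,-2.5],[0,0,0],255],[[1.2,-0.4,-3.0],[0,0,0],255],[[1.8,-0.6,-3.4],[0,0,0],255],[[1.8,-0.6,-3.4],[0,0,0],255],[[1.8,-0.6,-3.4],[0,0,0],255]])

```text
t: 41.73
ee_pos: [0.5842, 0.0357, 0.2108]
tool_rot: [3.141, -0.005, 0.008]
contact_force: [-0.1, -0.4, -0.7]
opening: 0.0005
gripper_force: 0.0
```

```bash
python3 peg.py; python3 peg.py | head -3
```

```text
[0.5828 0.0354 0.2093] 0.0008793262975498033
hi [156.  41.] [743.1 169.1  72. ] (array([749.9, 182.7]), array([36.5,  2.9]), 63.1) 30 [47. 46. 46.]
hi [298.  98.] [700.5  55.3  74.9] (array([704.7,  53.8]), array([10.5, 19.6]), 65.0) 173 [75. 71. 66.]
yellow [315. 111.] [694.3  41.5  45.4] (array([694.2,  41.6]), array([23., 13.]), 68.6)
yellow [254. 231.] [580.3 102.9  41. ] (array([581.4, 101.9]), array([4.1, 5. ]), 0.5)
yellow [413. 231.] [581.3 -58.   40.6] (array([582.7, -56.4]), array([4.2, 4. ]), 4.2)
plate plane [0.0021 0.0009 0.036 ] 15138
[0.582  0.0351 0.2083] 0.0001355187840846956
hi [154.  38.] [743.1 169.4  71.4] (array([750.7, 183.8]), array([38.3,  3. ]), 62.3) 30 [48. 48. 48.]
hi [297.  96.] [700.6  55.3  74.4] (array([704.5,  53.8]), array([10.6, 19.1]), 61.6) 181 [73. 69. 64.]
```

Far peg at about (701,56), arm about 71°. Gripping it lightly and sweeping counter-clockwise about the pivot (689.6, 24.9).

Emit:
carry_out(plan=[[[0.7,-0.13,0],[0,0,0],174],[[1.5,-0.26,0.2],[0,0,0],174],[[2.3,-0.4,0.5],[0,0,0],174],[[2.96,-0.52,1.0],[0,0,0],174],[[2.96,-0.52,1.9],[0,0,0],174],[[2.96,-0.52,2.2],[0,0,0],174],[[2.96,-0.52,2.3],[0,0,0],174],[[2.96,-0.52,2.4],[0,0,0],174]], force=12)

```text
t: 42.5
ee_pos: [0.6994, 0.0561, 0.1116]
tool_rot: [3.141, 0.002, 0.006]
contact_force: [0.5, 0.7, 0.5]
opening: 0.0299
gripper_force: 0.0
```

Emit:
carry_out(plan=[[[0,0,0.5],[0,0,0],174],[[0,0,0.98],[0,0,0],174],[[0,0,0.98],[0,0,0],174],[[0,0,0.98],[0,0,0],174],[[0,0,0.98],[0,0,0],240],[[0,0,0.98],[0,0,0],240],[[0,0,0.98],[0,0,0],240],[[0,0,0.98],[0,0,0],240]])

```text
t: 43.17
ee_pos: [0.7019, 0.0557, 0.0756]
tool_rot: [3.14, -0.004, 0.007]
contact_force: [0.1, -2.4, 3.4]
opening: 0.0115
gripper_force: 12.0
```

Emit:
carry_out(plan=[[[-0.19,-0.04,0],[0,0,0],240],[[-0.39,-0.04,0],[0,0,0],240],[[-0.6,0.01,0],[0,0,0],240],[[-0.78,0.1,0],[0,0,0],240],[[-0.93,0.24,0],[0,0,0],240],[[-1.05,0.42,0],[0,0,0],240],[[-1.12,0.61,0],[0,0,0],240],[[-1.14,0.82,0],[0,0,0],240]])

```text
t: 43.83
ee_pos: [0.6511, 0.0317, 0.0751]
tool_rot: [-3.128, 0.008, 0.012]
contact_force: [-11.2, 11.7, 10.5]
opening: 0.0112
gripper_force: 12.0
```

Emit:
carry_out(plan=[[[0,0,0],[0,0,0],200],[[0,0,0],[0,0,0],180],[[0,0,-1],[0,0,0],180],[[0,0,-2],[0,0,0],180],[[-0.6,0,-2.6],[0,0,0],180],[[-1.3,0,-3],[0,0,0],180],[[-1.3,0,-3],[0,0,0],180],[[-1.3,0,-3],[0,0,0],180]])

```text
t: 44.5
ee_pos: [0.6038, 0.0229, 0.1952]
tool_rot: [3.141, -0.005, 0.007]
contact_force: [1.0, -0.6, -0.5]
opening: 0.028
gripper_force: 0.0
```

```bash
python3 peg.py
```

```text
[0.6036 0.0229 0.1933] 0.027362569439129143
hi [132.  63.] [744.2 173.   65.4] (array([749.1, 186.4]), array([41.4,  2.4]), 69.8) 30 [60. 60. 58.]
hi [314. 180.] [654.7  28.2  74.1] (array([660.2,  28.2]), array([29.9, 10.9]), 2.7) 160 [69. 61. 58.]
hi [320. 336.] [511.3  22.2  75.9] (array([578.2,  25.1]), array([194.2,  11.2]), 2.3) 129 [47. 41. 31.]
yellow [317. 162.] [668.5  25.6  47.1] (array([668.1,  25.8]), array([13.7, 22.4]), 80.9)
yellow [238. 253.] [581.5 102.8  42.6] (array([582.8, 101.7]), array([3.8, 4.1]), 87.1)
yellow [320. 317.] [515.8  22.4  45.9] (array([515.5,  22. ]), array([ 5.5, 13.1]), 0.4)
yellow [321. 344.] [485.1  21.6  44.7] (array([486.2,  21.8]), array([ 3.5, 11.3]), 0.4)
plate plane [0.0018 0.0006 0.036 ] 15040
```

The far latch is at about 174°; finishing it against the stop.

Emit:
carry_out(plan=[[[0.4,-0.3,0],[0,0,0],255],[[0.9,-0.6,0.4],[0,0,0],255],[[1.28,-0.84,1.0],[0,0,0],255],[[1.28,-0.84,1.8],[0,0,0],255],[[1.28,-0.84,2.6],[0,0,0],255],[[1.28,-0.84,3.0],[0,0,0],255],[[1.28,-0.84,3.0],[0,0,0],255],[[1.28,-0.75,3.0],[0,0,0],255]])

```text
t: 45.22
ee_pos: [0.6533, 0.0538, 0.0695]
tool_rot: [-3.141, 0.006, 0.007]
contact_force: [-0.0, 0.2, -0.1]
opening: 0.0006
gripper_force: 0.0
```

Emit:
carry_out(plan=[[[0,0.08,0],[0,0,0],255],[[0,0.16,0],[0,0,0],255],[[0,0.24,0],[0,0,0],255],[[0,0.3,0],[0,0,0],255],[[0,0.3,0],[0,0,0],255],[[0,0.3,0],[0,0,0],255]])

```text
t: 45.72
ee_pos: [0.6552, 0.0418, 0.0747]
tool_rot: [-3.141, -0.002, 0.007]
contact_force: [-0.1, 3.7, 2.8]
opening: 0.0006
gripper_force: 1.8
```

Emit:
carry_out(plan=[[[0,0.06,0],[0,0,0],255],[[0,0.06,0],[0,0,0],255],[[0,0.06,0],[0,0,0],255]])

```text
t: 45.97
ee_pos: [0.6552, 0.0415, 0.0746]
tool_rot: [-3.137, -0.002, 0.008]
contact_force: [-1.2, 8.0, 4.0]
opening: 0.0002
gripper_force: 4.0
```

Emit:
carry_out(plan=[[[0,0.08,0],[0,0,0],255],[[0,0.08,0],[0,0,0],255],[[0,-0.4,0],[0,0,0],255],[[0,-0.4,-0.9],[0,0,0],255],[[0,-0.4,-1.8],[0,0,0],255],[[-0.6,-0.2,-2.6],[0,0,0],255],[[-1.4,0,-3.2],[0,0,0],255],[[-2.2,0.3,-3.6],[0,0,0],255]])

```text
t: 46.63
ee_pos: [0.5673, 0.0253, 0.2205]
tool_rot: [3.139, -0.006, 0.007]
contact_force: [-0.3, -0.9, 1.0]
opening: 0.0005
gripper_force: 0.0
```

Emit:
carry_out(plan=[[[-0.7,0.2,-0.4],[0,0,0],255],[[-1.4,0.3,-0.8],[0,0,0],255],[[-2.1,0.3,-1.2],[0,0,0],255],[[-2.8,0.3,-1.4],[0,0,0],255],[[-2.8,0.3,-1.4],[0,0,0],255],[[-2.8,0.3,-1.4],[0,0,0],255],[[-2.8,0.3,-1.4],[0,0,0],255]])

```text
t: 47.22
ee_pos: [0.4551, 0.013, 0.2728]
tool_rot: [3.14, -0.001, 0.006]
contact_force: [1.0, -0.1, 0.2]
opening: 0.0007
gripper_force: 0.0
```

```bash
python3 peg.py; python3 seat.py | grep -v "^\["; python3 - <<'E'
from h import *
c=cam("top"); P=cloud(c); H=hsv(c); iv=(H[...,0]>18)&(H[...,0]<35)&(H[...,1]>30)&(H[...,2]>120)&(H[...,1]<150)
for mm,ce in comps(iv,60): print("ivory",ce.round(0),(np.median(P[mm],0)*1000).round(0))
E
```

```text
[0.4552 0.0131 0.2722] 0.0005906561875147762
hi [310.  14.] [654.1  23.3  74.3] (array([657.4,  21.2]), array([ 9.9, 18.6]), 50.8) 153 [50. 44. 33.]
hi [311. 170.] [510.2  22.6  71.9] (array([509.6,  22.7]), array([10.2, 13.2]), 89.2) 102 [70. 60. 50.]
yellow [313.   5.] [671.   21.2  48.6] (array([668.8,  22.2]), array([15.1, 12.1]), 0.3)
yellow [310.  31.] [648.8  24.2  45.2] (array([649. ,  23.2]), array([ 6.4, 12.3]), 0.2)
yellow [238. 101.] [581.6 102.6  43.4] (array([581.4, 102.3]), array([5. , 5.5]), 0.3)
yellow [386. 101.] [582.8 -57.9  41.5] (array([582.3, -56.9]), array([5. , 5.5]), 0.3)
yellow [313. 163.] [516.2  20.7  52.4] (array([515.2,  21.7]), array([ 4.4, 12.4]), 0.3)
yellow [312. 183.] [494.2  21.7  45.9] (array([494. ,  21.7]), array([18. , 12.6]), 0.2)
plate plane [ 0.0002 -0.      0.0362] 14517
pink [272.  60.] topz 0.0381 slope [0.015 0.013] (array([622.5,  64.4]), array([58.3, 58. ]), 4.1) collar (array([624.8,  67.1]), array([60.3, 60.4]), 66.0)
pink [349. 142.] topz 0.0381 slope [0.014 0.006] (array([536., -19.]), array([58. , 56.7]), 49.5) collar (array([538.4, -20.1]), array([61.3, 61.5]), 46.3)
blue [351.  59.] topz 0.0381 slope [0.015 0.011] (array([623.7, -19.7]), array([56.1, 56.5]), 0.0) collar (array([626.5, -19.8]), array([57.9, 59.1]), 0.5)
blue [274. 142.] topz 0.0381 slope [0.013 0.011] (array([537.6,  64.5]), array([54.4, 56.4]), 89.6) collar (array([538.4,  66.7]), array([58.3, 57.9]), 0.1)
ivory [480. 281.] [ 515. -398.   23.]
ivory [485. 313.] [ 427. -405.   23.]
```

Both latches lie along the holder's x axis. The plate is flush and level at 36 mm, all four blanks read 38 mm, and both used blanks are in the pan. Handing in.

```bash
python3 -c "
from workcell import ticket
print(ticket.sign_off())"
```

```text
the job is handed in; nothing more can be done
None
```

The job is done and handed in: both used blanks are in the red pan, all four fresh blanks are seated, the clamp plate lies flush over the pins, and both latches are shut against their stops; the sign-off returned no verdict.

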